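# Put the table steamer back into use and start it

## Robot

A 6-joint arm with a two-finger parallel gripper is mounted at the origin on the work surface. World frame = base frame: x ahead of the robot, y to its left, z up, the work surface at z = 0. Lengths are in m, angles in rad, forces in N, time in s.
With the tool pointing down it reaches from about 0.375 to 0.825 m from the base axis. Payload 5.5 kg.
Tool frame: the origin (TCP) lies midway between the tips of the shut fingers; the grasp point (between the pads) lies 19 mm behind it; z points along the fingers, y is the line along which they close (so a half turn about z gives the same grasp; the last joint's range is limited). The gripper opens to 85 mm and grips with 20 to 120 N. Pads are 22 mm wide; open, the fingers measure 114 mm over their backs; the gripper's body (76 mm by 85 mm) begins 54 mm behind the grasp point. The pads swing forward as they close: fully open they stand 13 mm farther back than shut.
Start: joints at [-1.182, 0.314, -0.047, 1.21, 0, 1.571], TCP at [0.227, -0.555, 0.231] pointing down, gripper open.
Joint ranges: [-2.67, 2.67], [-0.69, 1.73], [-1.03, 1.25], [-2.08, 2.16], [-1.42, 1.45], [-3.14, 3.14]. Speed limits (rad/s): [2.39, 2.39, 3.01, 3.14, 3.14, 3.14].

## Interface

Orientations are given as a unit quaternion [w, x, y, z].
In Python, from workcell import manip, get_image, nets gives the robot as it stands. The module is installed in compiled form; this text tells all that it offers.
- The arm moves only by the tool arm_command, never from a script. Its argument "deltas" is a list of rows, each a list of 2 entries, a list of its own where there are three numbers: the shift along the tool's x, y, z in units of 25 mm (1.0 is 25 mm), then the turn, a rotation vector about the tool's x, y, z in units of 5 degrees (1.0 is 5 degrees). In form: [[[tx, ty, tz], [rx, ry, rz]], ...]. A call has 1 to 12 rows; each row shifts and turns the commanded pose from where the row before left it, along the tool's axes as they then stand; what a row does not reach is not made up. A row lasts 1/8 s, in which the tool goes at most 62.5 mm and 10.7 degrees, less where a joint would pass 70% of its speed; a pose out of reach is approached as far as the arm can. A call is refused whole if a number of a shift passes 1 or a number of a turn 1, either way. A call with a gripper value outside its range is refused whole. "jaw" is the finger opening in mm, from 0 to 85.4, set as the call begins (left out, the last holds). The fingers move at their own pace and stop on an object; the grip force is fixed at half the most. Time passes only in rows, so rows that do not move let the fingers close. It gives the time, the measured TCP pose, the force, the opening and the grip force at its end, in the units of the state.
- manip.get_obs(): the state, without advancing time (a new reading comes with each control period).
- get_image(name): name is "scene" or "side" or "wrist"; returns a dict with "color" (384x512x3 uint8, blue, green, red), "z_map" (384x512 float32, m along the optical axis (not along the pixel's ray), 0 where there is no reading), "K" (3x3 intrinsics, pixels), "T" (4x4, takes a point from camera to world coordinates). Camera axes: x right, y down, z forward; pixel columns grow to the right and rows downward; lengths in m; the calibration is good to about 2 mm. A picture is of the moment at which its call begins.
- manip.hand_in(): hands the job in; it is judged then, once.
Trained networks look in a picture, given as the dict that the camera call returned (one of the last four; its "shot" number tells which), for a name from the list of things; names that differ only in an ending like _2 or _b are one class to them, and where a whole thing is asked for, a point or a joint stands for the part that bears it (a point fixed in the world has none). Each returns a list of dicts, best first, with "p" (0 to 1); they miss things now and then, are a little off and sometimes report something else, mostly with a low value. They report only what shows in the picture. A call takes as long as a camera call. They do not tell look-alikes from the thing itself.
- nets.search_frame(picture, name): "xyz" ([x, y, z] in m, in the coordinates of the camera as it stood for that picture, good to about 4 mm: the middle of the surface that is visible of it).
The state is a dict: "time_s": time; "qpos": joint angles; "qd": joint speeds; "joint_torque": joint torques, N m; "tcp_pos": TCP position; "ee_rot": TCP orientation; "contact_force": force on the tool from outside, world axes, zero at the start; "moment": the same for the moment, N m; "gripper_width": finger opening in m; "finger_force": force on a finger pad.
Only numpy, scipy, OpenCV 4.12 (cv2) and the standard library are available. Lean on these libraries where they do the work, as an engineer would, in place of code of your own. Each camera call takes 0.05 s, during which the arm holds its last target. There are 200 camera calls.

## Task

Get the freshly washed steamer going: first push the orange timer knob fully home on its bare square shaft, then take the yellow measuring beaker out of the well and stand it upright on the wooden tray, stand every covered custard cup upright in the well, and gently lower the clear lid until it is fully closed. Only once the lid is closed, swing the black heat lever from off until it points at the red marker, then let go; leave the bottles and the canister where they stand.

Things in the scene. Friction and masses are not known exactly. Their poses are not given: they have to be found in the camera images.
- steamer: White steamer, fixed. Origin: underside centre of its square well; x away from the robot at yaw 0. Base 230 x 230 mm, rim at z 70; well 210 x 210 inside, floor at z 50, four drawn circles at x +-46, y -55 and +37 mm. Grey control housing 230 (x) x 150 (y) on its -y side (y -115 to -265), flat top at z 70, carries lever and timer shaft. Lid hinged on the +y rim.
- well_floor (a point): Centre of the floor of the steamer's well, 50 mm above the counter. Axes as the steamer.
- lid (a joint): Angle of the clear dome lid, rad: 0 fully closed, about 1.6 to 1.85 standing open at the start (limit 1.9). Stiff hinge: it stays where it is left and takes about 3 to 6 N at the tab to move.
- lid_hinge (a point): Middle of the lid's hinge line, on the steamer's +y rim, 70 mm up. Axes turn with the lid: x along the hinge, -y from the hinge to the free edge, z out of the lid's top (up when closed). Lid 230 x 230 mm, 50 mm deep, walls 5 mm: it fills y 0 to -230 and z 0 to 50 mm here.
- lid_tab (a point): Centre of the black finger tab on the middle of the lid's free edge: 70 mm long along the hinge direction, sticking out 27 mm, 9 mm thick. At y -243, z 15 mm in the lid_hinge axes (same axes). Open, the tab points up; closed, it points to the steamer's -y, 85 mm above the counter.
- heat_lever (a joint): Angle of the heat lever about its vertical pivot, rad: 0 to 0.15 is off (lever towards the outer, -y, side), it grows counter-clockwise from above to 1.8. Stiff: stays where left, about 1 N at the post.
- lever_pivot (a point): Pivot of the heat lever, on top of the housing, at x -90, y -200 mm of the steamer. x axis points along the lever towards its post. Hub 28 mm across and 13 mm high.
- lever_grip (a point): Grip point of the lever: near the top of its upright black round post, 14 mm across, 60 mm from the pivot; the post's top is 50 mm above the housing's top, this point 38 mm above it. The flat lever arm under it reaches 12 mm above the housing. x axis along the lever, away from the pivot.
- heat_mark (a joint): Angle of the red marker about the same pivot and with the same zero as the heat lever, rad: the angle at which the lever must stand (0.7 to 1.7).
- mark_point (a point): Centre of the red arrow-shaped marker lying flat on the housing, 83 mm from the lever's pivot, just beyond the lever's reach. x axis points radially away from the pivot. Not solid.
- shaft_base (a point): Foot of the bare steel square timer shaft, on the housing's top (70 mm above the counter), at x 65, y -190 mm of the steamer. Shaft 12 x 12 mm, upright, 25 mm tall, the top 5 mm narrowed to 8 x 8 mm as a lead-in. x and y axes are normal to its flats. It turns stiffly with the timer by up to 0.7 rad each way.
- knob: Loose orange square timer knob, 44 x 44 x 22 mm high, with a 14.4 mm square bore right through along z, sides parallel to the outer sides (1.2 mm clearance a side); fits in any of the four quarter turns and either face down. Origin: centre of the underside; x axis towards a white line on its top. Home: its lower face on the housing's top.
- cup1: Loose covered custard cup, white with blue cover (closed for good): 56 mm across, 48 mm high, plus a knob 14 mm across on the cover, 56 mm in all. Origin: centre of the underside, z up. May be absent (None all the time).
- cup2: Loose covered custard cup, white with blue cover (closed for good): 56 mm across, 48 mm high, plus a knob 14 mm across on the cover, 56 mm in all. Origin: centre of the underside, z up. May be absent (None all the time).
- cup3: Loose covered custard cup, white with blue cover (closed for good): 56 mm across, 48 mm high, plus a knob 14 mm across on the cover, 56 mm in all. Origin: centre of the underside, z up. May be absent (None all the time).
- cup4: Loose covered custard cup, white with blue cover (closed for good): 56 mm across, 48 mm high, plus a knob 14 mm across on the cover, 56 mm in all. Origin: centre of the underside, z up. May be absent (None all the time).
- beaker: Yellow open plastic measuring beaker, 54 mm across at the rim, 52 mm at the foot, 55 mm high, wall 3 mm; stands in the steamer's well at the start. Origin: centre of the underside, z up.
- tray: Brown wooden serving tray, a flat board 320 x 200 x 10 mm, fixed; cups and knob start on it. Origin: centre of the underside.
- water_bottle: Clear water bottle, 72 mm across, 220 mm high; bystander. Origin: centre of the underside.
- soap_bottle: Green soap bottle, 56 mm across, 160 mm high; bystander. Origin: centre of the underside.
- canister: White canister with steel cap, 70 mm across, 110 mm high; bystander. Origin: centre of the underside.
Not all that is in view belongs to the job. What is meant by the knob is not pink or turquoise, and is the smaller of those in its own colour.

How it is judged:
By the outcome, as a careful person would: the job done as asked, in the order asked, and still so for the second after the job is handed in, with the robot touching nothing.
Of cup1, cup2, cup3, cup4 only 2 to 4 are there at a start; the rules pass over those that are not, and their reading is None.
At some moment in a run one of cup1, cup2, cup3, cup4 may be knocked a few centimetres aside while the robot is not near it.
Once in a run the grip may slacken for a moment while it holds something.
It also fails if it takes over 208 s, if anything falls off the work surface, if the arm or the gripper's body presses on something with over 40 N, if the wrist force passes 120 N, or if a joint passes its speed limit or range.

## Working session

There is one attempt and no reset: what is moved stays moved. The work goes in short steps, Python scripts to look and compute and a tool call to move; the robot and the scene stay as the last step left them, time stands still between calls to the robot, and variables do not carry over. Pictures are saved under pics/ and viewed, at most 14 in all, crops included, and the job is handed in when it is done.

Besides the shell and the picture viewer there is one more tool, called in YAML: its name, and indented under it one key for each argument. arm_command: Moves the arm, as the interface text tells. Its arguments: {"type":"object","properties":{"deltas":{"type":"array"},"jaw":{"type":"number"}},"required":["deltas"]}

```bash
mkdir -p pics
cat > h.py <<'E'
import numpy as np, cv2
from workcell import manip, get_image, nets
from scipy.spatial.transform import Rotation as R
def world(p,u,v):
    z=p["z_map"][int(v),int(u)];K=p["K"]
    return (p["T"]@np.array([(u-K[0,2])/K[0,0]*z,(v-K[1,2])/K[1,1]*z,z,1]))[:3]
def cloud(p):
    z=p["z_map"];K=p["K"];v,u=np.indices(z.shape)
    c=np.stack([(u-K[0,2])/K[0,0]*z,(v-K[1,2])/K[1,1]*z,z,np.ones_like(z)],-1)@p["T"].T
    w=c[...,:3].copy(); w[z==0]=np.nan; return w
def find(p,name):
    out=[]
    for d in nets.search_frame(p,name):
        x=np.array(d["xyz"]);K=p["K"];q=K@x
        out.append((round(d["p"],2),np.round((p["T"]@np.r_[x,1])[:3],3).tolist(),(q[:2]/q[2]).astype(int).tolist()))
    return out
def rot():
    o=manip.get_obs();w,x,y,z=o["ee_rot"];return R.from_quat([x,y,z,w])
def to(target,yaw=None):
    """tool-axes shift units (25mm) to world target TCP; yaw: world angle of tool y axis line"""
    o=manip.get_obs();r=rot();d=r.inv().apply(np.array(target)-o["tcp_pos"])/0.025
    print("t",round(o["time_s"],2),"tcp",np.round(o["tcp_pos"],4),"shift units",np.round(d,2))
    ry=r.apply([0,1,0]);print("tool y ang",round(np.degrees(np.arctan2(ry[1],ry[0])),1),"tool z",np.round(r.apply([0,0,1]),3))
E
python3 - <<'E'
from h import *
ps={n:get_image(n) for n in("scene","side","wrist")}
for n,p in ps.items():
    cv2.imwrite(f"pics/{n}0.png",p["color"]);
    print(n,p["K"][0],np.round(p["T"],3).tolist())
p=np.hstack([ps["scene"]["color"],ps["side"]["color"]]);
for n in("scene","side"):
  for k in ["knob","cup1","beaker","tray","shaft_base","lever_pivot","lever_grip","mark_point","lid_tab","lid_hinge","well_floor","canister","soap_bottle","water_bottle"]:
    print(n,k,find(ps[n],k))
o=manip.get_obs();print(o)
E
```

```text
scene [437.17157113   0.         257.41498877] [[0.011, 0.833, -0.553, 1.215], [1.0, -0.016, -0.004, -0.055], [-0.012, -0.553, -0.833, 1.152], [0.0, 0.0, 0.0, 1.0]]
side [367.31115274   0.         252.00100172] [[-0.687, -0.442, 0.577, -0.168], [-0.726, 0.393, -0.564, 0.632], [0.023, -0.806, -0.591, 0.792], [0.0, 0.0, 0.0, 1.0]]
wrist [271.9666503   0.        260.3280369] [[0.379, -0.882, -0.281, 0.299], [-0.925, -0.362, -0.113, -0.526], [-0.002, 0.303, -0.953, 0.373], [0.0, 0.0, 0.0, 1.0]]
scene knob [(0.69, [0.355, -0.526, 0.033], [112, 163]), (0.69, [0.761, -0.314, 0.019], [165, 283]), (0.66, [0.499, -0.57, 0.033], [89, 201]), (0.49, [0.517, 0.247, 0.198], [370, 169]), (0.47, [0.54, -0.317, 0.03], [171, 212])]
scene cup1 [(0.91, [0.442, -0.307, 0.059], [176, 180]), (0.8, [0.637, -0.31, 0.057], [169, 237]), (0.64, [0.588, -0.391, 0.058], [143, 222]), (0.6, [0.494, -0.395, 0.053], [146, 196])]
scene beaker [(0.64, [0.545, 0.08, 0.08], [306, 202])]
scene tray [(0.85, [0.56, -0.361, 0.011], [157, 221])]
scene shaft_base []
scene lever_pivot [(0.49, [0.424, -0.115, 0.088], [238, 168])]
[... 1755 characters left out ...]
me_s': 1.55, 'qpos': array([-1.18199692e+00,  3.13506675e-01, -4.70898063e-02,  1.21020465e+00,
        1.78485730e-05,  1.57079008e+00]), 'qd': array([-0.00048977,  0.00045328, -0.00191233,  0.0005812 ,  0.00013514,
        0.00097581]), 'joint_torque': array([ 1.17002626e-03, -5.39455211e+01,  3.40049386e+01,  1.56800219e-03,
        3.19212531e-04, -5.39090053e-07]), 'tcp_pos': array([ 0.22745161, -0.55521551,  0.23129996]), 'ee_rot': array([-4.08071004e-06,  9.81163207e-01,  1.93180643e-01,  8.29218548e-06]), 'contact_force': array([-0.17036595, -0.74605367, -0.04681507]), 'moment': array([-0.00216575,  0.04498598, -0.01008386]), 'finger_force': 0.0, 'gripper_width': 0.08537124398850064}
```

View pics/scene0.png

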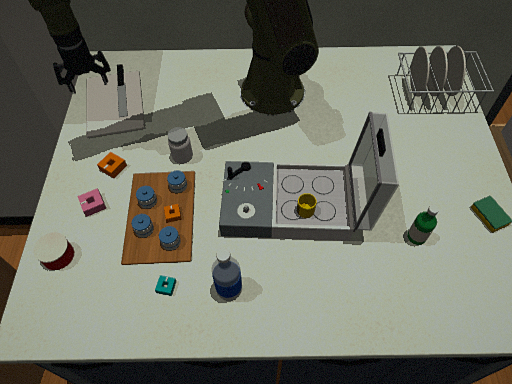

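View pics/side0.png

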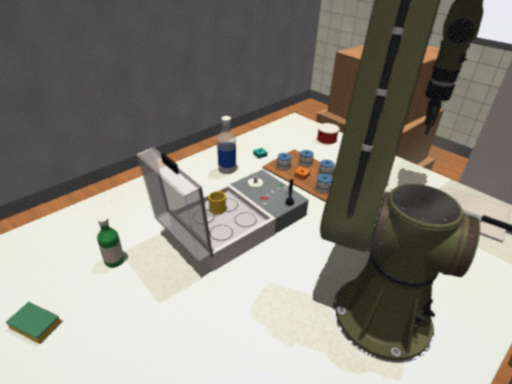

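The knob candidates in the scene picture are orange (112,163) on the counter, orange (172,213) on the tray, pink (91,201) and turquoise (165,285). The smaller orange is the one on the tray at (172,213). I'll check it in a crop and measure the steamer.

Run:
```python
from h import *
p=get_image("scene");w=cloud(p);c=p["color"]
crop=cv2.resize(c[150:270,75:285],None,fx=3.8,fy=3.8,interpolation=cv2.INTER_CUBIC)
crop=cv2.convertScaleAbs(crop,alpha=1.3,beta=15)
cv2.imwrite("pics/crop1.png",crop)
m=(w[...,2]>.062)&(w[...,2]<.078)&(w[...,0]>.35)&(w[...,0]<.75)&(w[...,1]>-.2)&(w[...,1]<.25)
hm=m&(w[...,1]<-.02)
print("housing z",np.nanmedian(w[hm][:,2]),hm.sum())
for mm in(m,hm):
    print(cv2.minAreaRect((w[mm][:,:2]*1000).astype(np.float32)))
    v,u=np.nonzero(mm);print(u.min(),u.max(),v.min(),v.max())
hsv=cv2.cvtColor(c,cv2.COLOR_BGR2HSV)
def blob(m,name):
    n,l,s,ce=cv2.connectedComponentsWithStats(m.astype(np.uint8))
    for i in range(1,n):
        if s[i,4]>8:
            q=w[l==i];q=q[~np.isnan(q[:,0])];
            if len(q)<5: continue
            top=q[q[:,2]>np.percentile(q[:,2],95)-.008]
            print(name,ce[i].astype(int),s[i,4],"mean",np.round(np.median(q,0),3),"top z",np.round(np.percentile(q[:,2],90),3),cv2.minAreaRect((top[:,:2]*1000).astype(np.float32)))
H,S,V=hsv[...,0],hsv[...,1],hsv[...,2]
blob((H>=6)&(H<17)&(S>200)&(V>130),"orange")
blob(((H<5)|(H>175))&(S>150)&(V>80),"red")
blob((H>98)&(H<112)&(S>90)&(V>70)&(w[...,1]<-.25)&(w[...,2]>.03),"blue")
blob((H>=22)&(H<32)&(S>150)&(V>60),"yellow")
blob((V<45)&(w[...,2]>.072)&(w[...,2]<.13)&(w[...,1]<0)&(w[...,1]>-.2)&(w[...,0]>.35),"black")
blob((w[...,2]>.076)&(w[...,2]<.11)&(w[...,1]<0)&(w[...,1]>-.2)&(w[...,0]>.47)&(w[...,0]<.7),"shaft")
```

```text
housing z 0.0707413310062397 3047
((502.61505126953125, 44.95112609863281), (421.728515625, 238.24583435058594), 86.90303039550781)
219 369 161 230
((495.3664245605469, -90.49945831298828), (151.5392303466797, 238.7742919921875), 87.36862182617188)
219 272 161 228
orange [110 161] 225 mean [ 0.345 -0.532  0.033] top z 0.035 ((346.7317199707031, -533.98193359375), (61.884925842285156, 61.37655258178711), 55.1387939453125)
orange [171 210] 157 mean [ 0.536 -0.318  0.033] top z 0.036 ((535.1356201171875, -317.8799743652344), (46.36189270019531, 42.431495666503906), 11.477478981018066)
red [259 186] 18 mean [ 0.48  -0.052  0.072] top z 0.075 ((478.7291259765625, -54.174434661865234), (22.333702087402344, 9.877220153808594), 42.59925079345703)
blue [175 177] 184 mean [ 0.432 -0.31   0.059] top z 0.063 ((430.6462707519531, -309.7884521484375), (50.42070007324219, 49.5858268737793), 6.474946975708008)
blue [144 192] 200 mean [ 0.488 -0.399  0.059] top z 0.063 ((486.1417236328125, -399.1495361328125), (51.76167678833008, 49.452144622802734), 55.23475646972656)
blue [140 221] 225 mean [ 0.587
[... 706 characters left out ...]
766067504883, 3.283721923828125), 58.152183532714844)
black [237 169] 164 mean [ 0.425 -0.118  0.083] top z 0.113 ((445.02642822265625, -142.5863037109375), (12.085233688354492, 9.857430458068848), 31.91200828552246)
black [245 210] 10 mean [ 0.566 -0.094  0.078] top z 0.088 ((567.6548461914062, -94.3041000366211), (3.440809488296509, 8.594316482543945), 10.588799476623535)
black [228 288] 13 mean [ 0.804 -0.135  0.087] top z 0.102 ((804.357666015625, -136.90138244628906), (5.757569313049316, 0.8157447576522827), 80.07498168945312)
shaft [245 207] 31 mean [ 0.564 -0.093  0.09 ] top z 0.096 ((562.5670166015625, -93.02969360351562), (14.232027053833008, 13.419367790222168), 44.530426025390625)
```

View pics/crop1.png

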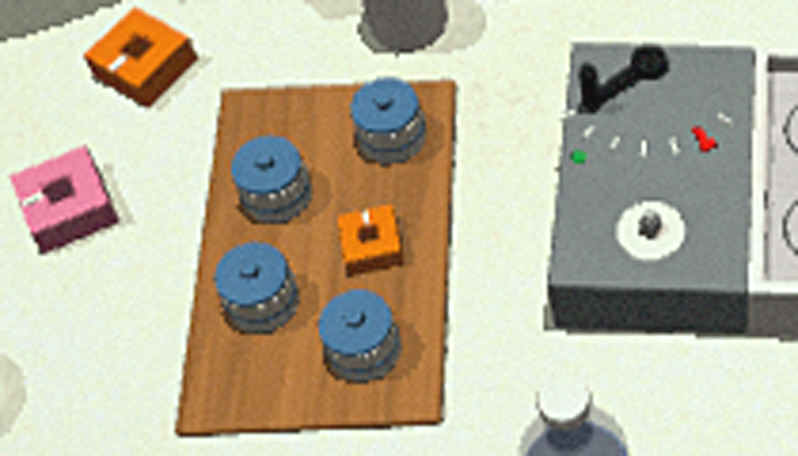

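The crop shows the tray knob at crop (370,235) is clearly smaller than the orange one at (140,55), so it is my target. The lever's post is at (590,85) with its pivot at (650,62), the red marker at (705,138), and the shaft at (650,222). I'll move above the tray for a close look.

arm_command:
  deltas:
    - [[0.98, -0.22, 0], [0, 0, 0]]
    - [[0.98, -0.22, 0], [0, 0, 0]]
    - [[0.98, -0.22, 0], [0, 0, 0]]
    - [[0.98, -0.22, 0], [0, 0, 0]]
    - [[0.98, -0.22, 0], [0, 0, 0]]
    - [[0.98, -0.22, 0], [0, 0, 0]]
    - [[0.98, -0.22, 0], [0, 0, 0]]
    - [[0.98, -0.22, 0], [0, 0, 0]]
    - [[0.98, -0.22, 0], [0, 0, 0]]
    - [[0.98, -0.22, 0], [0, 0, 0]]
    - [[0.98, -0.22, 0], [0, 0, 0]]
    - [[0.98, -0.22, 0], [0, 0, 0]]

```text
time_s: 3.1
tcp_pos: [0.4751, -0.3822, 0.2313]
ee_rot: [0.0, 0.981, 0.193, 0.0]
contact_force: [0.5, -0.5, 0.1]
gripper_width: 0.0856
finger_force: 0.0
```

arm_command:
  deltas:
    - [[0.98, -0.22, 0], [0, 0, 0]]
    - [[0.98, -0.22, 0], [0, 0, 0]]
    - [[0.98, -0.22, 0], [0, 0, 0]]
    - [[0.98, -0.22, 0.4], [0, 0, 0]]
    - [[0.98, -0.22, 0.6], [0, 0, 0]]
    - [[0, 0, 0.9], [0, 0, 0.9]]
    - [[0, 0, 0.6], [0, 0, 0.8]]
    - [[0, 0, 0], [0, 0, 0.8]]
    - [[0, 0, 0], [0, 0, 0]]
    - [[0, 0, 0], [0, 0, 0]]

```text
time_s: 4.35
tcp_pos: [0.5776, -0.3105, 0.1683]
ee_rot: [-0.0, 0.996, 0.086, -0.0]
contact_force: [-0.4, -0.7, 0.3]
gripper_width: 0.085
finger_force: 0.0
```

```bash
cat >> h.py <<'E'
def seg(p,lo,hi,roi,zr):
    """largest colour blob in world roi (x0,x1,y0,y1), z range -> minAreaRect mm"""
    w=cloud(p);hsv=cv2.cvtColor(p["color"],cv2.COLOR_BGR2HSV)
    m=cv2.inRange(hsv,lo,hi)>0
    m&=(w[...,0]>roi[0])&(w[...,0]<roi[1])&(w[...,1]>roi[2])&(w[...,1]<roi[3])&(w[...,2]>zr[0])&(w[...,2]<zr[1])
    q=w[m];return q,m
E
python3 - <<'E'
from h import *
p=get_image("wrist");cv2.imwrite("pics/w1.png",p["color"])
q,m=seg(p,(5,150,80),(18,255,255),(.45,.62,-.4,-.24),(.027,.045))
print(len(q),q.mean(0),cv2.minAreaRect((q[:,:2]*1000).astype(np.float32)))
v,u=np.nonzero(m);print(cv2.boundingRect(m.astype(np.uint8)))
print(find(p,"knob"))
to((.535,-.318,.1))
E
```

```text
1311 [ 0.53605976 -0.31821876  0.03159764] ((534.5552978515625, -318.4942932128906), (44.74925994873047, 44.09676742553711), 13.824507713317871)
(239, 197, 42, 41)
[(0.92, [0.501, -0.569, 0.029], [460, 275]), (0.8, [0.353, -0.557, 0.03], [409, 366]), (0.76, [0.536, -0.315, 0.038], [257, 218]), (0.7, [0.742, -0.315, 0.018], [294, 9]), (0.27, [0.416, -0.1, 0.077], [34, 305])]
t 4.45 tcp [ 0.5777 -0.3107  0.1688] shift units [-1.73 -0.01  2.75]
tool y ang -80.2 tool z [ 0. -0. -1.]
```

View pics/w1.png

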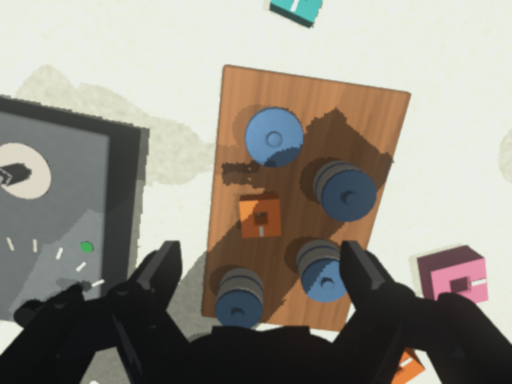

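The knob is at (260,217) in the wrist picture, its edges turned about 4° counter-clockwise relative to the tool. The shaft is at (15,175). Now I'll grasp the knob.

arm_command:
  deltas:
    - [[0, 0, 0], [0, 0, -0.8]]
    - [[-0.9, -0.06, 0.3], [0, 0, 0]]
    - [[-0.85, -0.05, 0.8], [0, 0, 0]]
    - [[0, 0, 1], [0, 0, 0]]
    - [[0, 0, 1], [0, 0, 0]]
    - [[0, 0, 1], [0, 0, 0]]
    - [[0, 0, 0.9], [0, 0, 0]]
    - [[0, 0, 0.7], [0, 0, 0]]
    - [[0, 0, 0.5], [0, 0, 0]]
    - [[0, 0, 0], [0, 0, 0]]
    - [[0, 0, 0], [0, 0, 0]]
  jaw: 62

```text
time_s: 5.82
tcp_pos: [0.5348, -0.3189, 0.0145]
ee_rot: [0.0, 0.993, 0.12, 0.0]
contact_force: [-0.9, -0.0, 0.2]
gripper_width: 0.0618
finger_force: 0.0
```

arm_command:
  deltas:
    - [[0, 0, 0], [0, 0, 0]]
    - [[0, 0, 0], [0, 0, 0]]
    - [[0, 0, 0], [0, 0, 0]]
    - [[0, 0, 0], [0, 0, 0]]
    - [[0, 0, 0], [0, 0, 0]]
    - [[0, 0, 0], [0, 0, 0]]
  jaw: 30

```text
time_s: 6.58
tcp_pos: [0.5352, -0.3191, 0.015]
ee_rot: [0.001, 0.993, 0.12, 0.001]
contact_force: [-0.9, 0.0, 6.1]
gripper_width: 0.0425
finger_force: 62.2
```

arm_command:
  deltas:
    - [[0, 0, -0.5], [0, 0, 0]]
    - [[0, 0, -1], [0, 0, 0]]
    - [[0, 0, -1], [0, 0, 0]]
    - [[0, 0, -1], [0, 0, 0]]
    - [[0, 0, -1], [0, 0, 0]]
    - [[0, 0, -1], [0, 0, 0]]
    - [[0, 0, -1], [0, 0, 0]]
    - [[0, 0, -0.5], [0, 0, 0]]

```text
time_s: 7.58
tcp_pos: [0.5347, -0.3188, 0.1908]
ee_rot: [0.001, 0.993, 0.12, 0.001]
contact_force: [-0.8, -0.6, -0.2]
gripper_width: 0.0425
finger_force: 61.6
```

arm_command:
  deltas:
    - [[0.53, -0.94, 0], [0, 0, 0]]
    - [[0.53, -0.94, 0], [0, 0, 0]]
    - [[0.53, -0.94, 0], [0, 0, 0]]
    - [[0.53, -0.94, 0], [0, 0, 0]]
    - [[0.53, -0.94, 0], [0, 0, 0]]
    - [[0.53, -0.94, 0], [0, 0, 0]]
    - [[0.53, -0.94, 0], [0, 0, 0]]
    - [[0.53, -0.94, 0], [0, 0, 0]]
    - [[0.53, -0.94, 0], [0, 0, 0]]
    - [[0, 0, 0], [0, 0, 0]]
    - [[0, 0, 0], [0, 0, 0]]

```text
time_s: 8.95
tcp_pos: [0.5993, -0.085, 0.1885]
ee_rot: [0.0, 0.993, 0.12, -0.0]
contact_force: [0.0, -1.0, -0.4]
gripper_width: 0.0427
finger_force: 61.5
```

Run:
```python
from h import *
p=get_image("wrist");w=cloud(p);
c=cv2.resize(p["color"],(800,600),interpolation=cv2.INTER_CUBIC);cv2.imwrite("pics/w2.png",c)
print(find(p,"knob"),find(p,"shaft_base"),find(p,"lever_grip"),find(p,"mark_point"))
roi=(w[...,0]>.53)&(w[...,0]<.60)&(w[...,1]>-.13)&(w[...,1]<-.06)
for lo,hi in((.087,.1),(.0925,.1),(.078,.089)):
    m=roi&(w[...,2]>lo)&(w[...,2]<hi);q=w[m]
    print(len(q),np.median(q,0),cv2.minAreaRect((q[:,:2]*1000).astype(np.float32)))
    v,u=np.nonzero(m);print(u.min(),u.max(),v.min(),v.max())
q,m=seg(p,(5,120,60),(18,255,255),(.5,.7,-.2,.1),(.15,.25))
print(len(q),np.median(q,0) if len(q) else'',cv2.minAreaRect((q[:,:2]*1000).astype(np.float32)) if len(q) else '')
to((.564,-.093,.12))
```

```text
[(0.96, [0.605, -0.085, 0.21], [261, 252]), (0.75, [0.757, -0.299, 0.019], [489, 79]), (0.74, [0.554, 0.083, 0.08], [80, 191])] [(0.31, [0.55, 0.082, 0.08], [80, 195])] [(0.45, [0.439, -0.133, 0.078], [267, 325]), (0.3, [0.588, -0.376, 0.041], [494, 242])] []
0 [nan nan nan] ((0.0, 0.0), (0.0, 0.0), 0.0)
  return _methods._mean(a, axis=axis, dtype=dtype,
  ret = um.true_divide(
Traceback (most recent call last):
ValueError: zero-size array to reduction operation minimum which has no identity
```

View pics/w2.png

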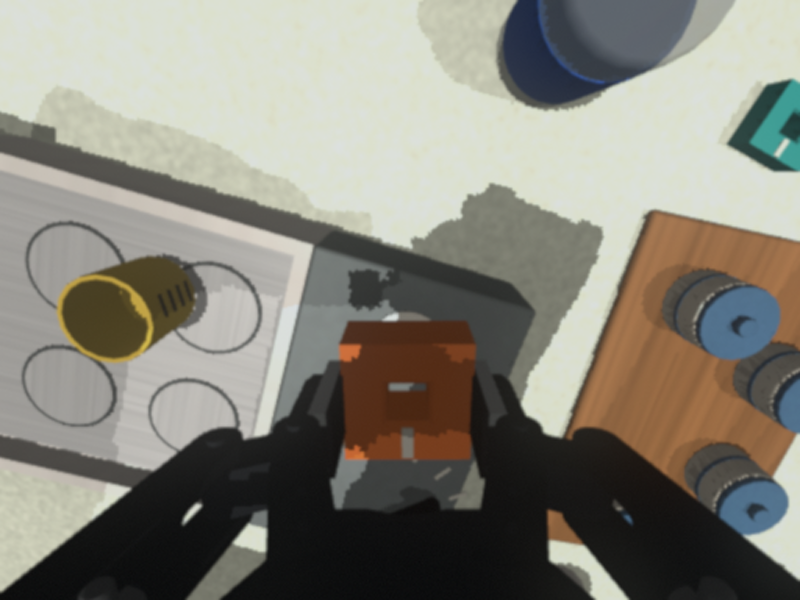

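The wrist picture shows the held knob at (407,390), centred and square in the fingers, hiding the shaft. I'll back off so the shaft shows.

arm_command:
  deltas:
    - [[-0.9, 0, 0], [0, 0, 0]]
    - [[-0.9, 0, 0], [0, 0, 0]]
    - [[-0.4, 0, 0], [0, 0, 0]]
    - [[0, 0, 0], [0, 0, 0]]
    - [[0, 0, 0], [0, 0, 0]]

```text
time_s: 9.82
tcp_pos: [0.5471, -0.0979, 0.189]
ee_rot: [0.0, 0.993, 0.12, 0.0]
contact_force: [-0.3, 0.1, -0.7]
gripper_width: 0.0429
finger_force: 61.5
```

Run:
```python
from h import *
p=get_image("wrist");w=cloud(p);K=p["K"]
cv2.imwrite("pics/w3.png",cv2.resize(p["color"][120:290,170:350],None,fx=3.5,fy=3.5,interpolation=cv2.INTER_CUBIC))
print(find(p,"knob")[:2],find(p,"shaft_base")[:2])
roi=(w[...,0]>.53)&(w[...,0]<.60)&(w[...,1]>-.13)&(w[...,1]<-.06)
def rect(m):
    q=w[m]
    if len(q)<4: print(len(q));return
    v,u=np.nonzero(m);print(len(q),np.round(np.median(q,0),4),np.round((q.max(0)+q.min(0))/2,4),cv2.minAreaRect((q[:,:2]*1000).astype(np.float32)),u.min(),u.max(),v.min(),v.max())
for lo,hi in((.087,.1),(.0925,.1),(.078,.089)): rect(roi&(w[...,2]>lo)&(w[...,2]<hi))
q,m=seg(p,(3,120,40),(20,255,255),(.45,.7,-.2,.1),(.15,.25))
print("z of knob",np.percentile(q[:,2],[2,10,50,90,98]))
zt=np.percentile(q[:,2],80)
print("top");rect(m&(abs(w[...,2]-zt)<.003))
to((.564,-.093,.12))
```

```text
[(0.89, [0.368, -0.512, 0.015], [499, 349]), (0.55, [0.554, -0.099, 0.211], [264, 252])] [(0.8, [0.562, -0.092, 0.084], [257, 172])]
171 [ 0.5605 -0.0941  0.0912] [ 0.5598 -0.0946  0.0915] ((559.67626953125, -94.46247863769531), (11.84562873840332, 12.078680038452148), 57.59248352050781) 251 268 169 185
84 [ 0.5598 -0.0946  0.0947] [ 0.5597 -0.0947  0.0945] ((559.7522583007812, -94.65148162841797), (8.22511100769043, 7.99448299407959), 57.08658218383789) 254 265 173 184
55 [ 0.5632 -0.0923  0.084 ] [ 0.5598 -0.0945  0.0835] ((560.0699462890625, -94.52809143066406), (11.663822174072266, 11.931426048278809), 58.292259216308594) 251 268 166 185
z of knob [0.18752128 0.19475116 0.2055139  0.20639763 0.20696416]
top
5493 [ 0.5499 -0.0976  0.2057] [ 0.5464 -0.0984  0.206 ] ((546.7372436523438, -98.69841003417969), (45.60157012939453, 44.1528434753418), 13.938923835754395) 217 304 217 293
t 9.97 tcp [ 0.5469 -0.0977  0.1887] shift units [ 0.71 -0.02  2.75]
tool y ang -76.2 tool z [ 0.  0. -1.]
```

View pics/w3.png

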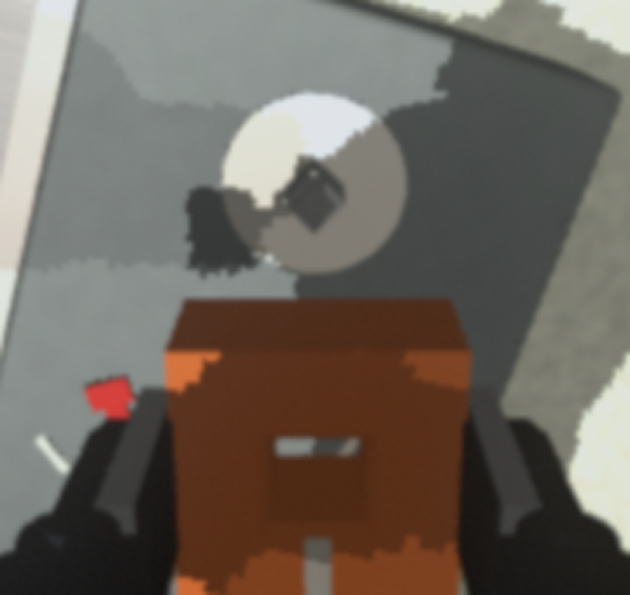

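The shaft tip shows at crop (315,195), turned to about 57.5°, and the knob is in line with the tool. I'll turn about 43.6° counter-clockwise, lower the tool, and look again with 20 mm of offset.

arm_command:
  deltas:
    - [[0, 0, 0], [0, 0, -0.97]]
    - [[0, 0, 0], [0, 0, -0.97]]
    - [[0, 0, 0], [0, 0, -0.97]]
    - [[0, 0, 0], [0, 0, -0.97]]
    - [[0, 0, 0], [0, 0, -0.97]]
    - [[0, 0, 0], [0, 0, -0.97]]
    - [[0, 0, 0], [0, 0, -0.97]]
    - [[0, 0, 0], [0, 0, -0.97]]
    - [[0, 0, 0], [0, 0, -0.97]]
    - [[-0.4, 0.33, 0], [0, 0, 0]]

```text
time_s: 11.22
tcp_pos: [0.5482, -0.1105, 0.1887]
ee_rot: [-0.0, 0.877, 0.481, -0.0]
contact_force: [0.6, -0.5, -0.3]
gripper_width: 0.0422
finger_force: 67.2
```

arm_command:
  deltas:
    - [[0, 0, 0.6], [0, 0, 0]]
    - [[0, 0, 0.8], [0, 0, 0]]
    - [[0, 0, 0.7], [0, 0, 0]]
    - [[0, 0, 0.4], [0, 0, 0]]
    - [[0, 0, 0], [0, 0, 0]]
    - [[0, 0, 0], [0, 0, 0]]

```text
time_s: 11.98
tcp_pos: [0.5483, -0.1108, 0.1267]
ee_rot: [0.0, 0.877, 0.48, 0.0]
contact_force: [0.1, 0.6, -0.1]
gripper_width: 0.0426
finger_force: 67.3
```

```bash
cat > s.py <<'E'
from h import *
p=get_image("wrist");w=cloud(p)
cv2.imwrite("pics/w4.png",cv2.resize(p["color"][120:330,150:370],None,fx=2.8,fy=2.8,interpolation=cv2.INTER_CUBIC))
roi=(w[...,0]>.53)&(w[...,0]<.60)&(w[...,1]>-.13)&(w[...,1]<-.06)
r=rot()
o=manip.get_obs();tf=(w-o["tcp_pos"])@r.as_matrix()*1000  # tool frame mm
def rect(m):
    q=tf[m]
    if len(q)<4: print(len(q));return
    print(len(q),"tool mm",np.round((q.max(0)+q.min(0))/2,2),cv2.minAreaRect(q[:,:2].astype(np.float32)))
print("TCP",o["tcp_pos"],o["qpos"]);
for lo,hi in((.087,.1),(.0925,.1),(.078,.089)): rect(roi&(w[...,2]>lo)&(w[...,2]<hi))
q,m=seg(p,(3,120,40),(20,255,255),(.45,.7,-.2,.1),(.115,.25))
q=tf[m];zt=np.percentile(q[:,2],20);print("knob top tool z",zt)
rect(m&(abs(tf[...,2]-zt)<2.5))
to((.564,-.093,.12))
E
python3 s.py
```

```text
TCP [ 0.54846274 -0.11082963  0.12697442] [-1.99409034e-01  3.00746192e-01 -3.10611423e-01  9.58220971e-01
  3.51560330e-05  1.94007222e+00]
311 tool mm [19.93  0.6  35.29] ((19.9383602142334, 0.6115102767944336), (12.292278289794922, 11.891755104064941), 0.06758321076631546)
151 tool mm [19.88  0.58 32.55] ((19.881973266601562, 0.5869402885437012), (8.577366828918457, 7.458039283752441), 0.09721080213785172)
88 tool mm [19.99  0.52 43.39] ((19.914958953857422, 0.5467991828918457), (11.911259651184082, 12.370936393737793), 89.13905334472656)
knob top tool z -16.889473284571636
5363 tool mm [ -0.96  -0.45 -16.87] ((-0.7296562194824219, -0.25813865661621094), (44.551551818847656, 45.53215026855469), 88.8601303100586)
t 12.03 tcp [ 0.5485 -0.1108  0.127 ] shift units [0.94 0.14 0.28]
tool y ang -32.6 tool z [ 0.001 -0.    -1.   ]
```

View pics/w4.png

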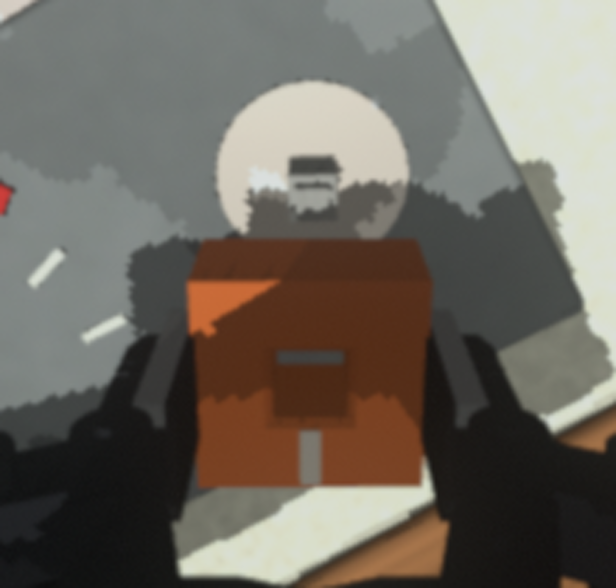

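Yaw is aligned: the shaft at crop (314,190) is square with the knob at (310,380). It needs 20.7 mm in tool x and 0.9 mm in tool y.

arm_command:
  deltas:
    - [[0.4, 0.02, 0], [0, 0, 0]]
    - [[0.43, 0.02, 0], [0, 0, 0]]
    - [[0, 0, 0.5], [0, 0, 0]]
    - [[0, 0, 0.5], [0, 0, 0]]
    - [[0, 0, 0], [0, 0, 0]]
    - [[0, 0, 0.12], [0, 0, 0]]
    - [[0, 0, 0.12], [0, 0, 0]]
    - [[0, 0, 0], [0, 0, 0]]
    - [[0, 0, 0], [0, 0, 0]]

```text
time_s: 13.15
tcp_pos: [0.56, -0.0938, 0.0955]
ee_rot: [0.0, 0.877, 0.48, 0.0]
contact_force: [0.7, -0.7, -0.5]
gripper_width: 0.0424
finger_force: 67.3
```

Run:
```python
from h import *
o=manip.get_obs();print(o["tcp_pos"],o["contact_force"],o["moment"])
p=get_image("wrist");w=cloud(p);tf=(w-o["tcp_pos"])@rot().as_matrix()*1000
q,m=seg(p,(3,120,40),(20,255,255),(.45,.7,-.2,.1),(.085,.25))
q=tf[m];zt=np.percentile(q[:,2],20);m&=abs(tf[...,2]-zt)<2.5;q=tf[m];print(zt,cv2.minAreaRect(q[:,:2].astype(np.float32)))
m2=(abs(tf[...,0])<8)&(abs(tf[...,1])<8)&(w[...,2]>.075)&(w[...,2]<.098);print(m2.sum(),np.median(tf[m2],0) if m2.any() else'')
```

```text
[ 0.56003988 -0.09383057  0.09550127] [ 0.70678277 -0.67350318 -0.46948604] [0.05723224 0.00244722 0.02241063]
-17.124445739001832 ((-0.88140869140625, -0.2821846008300781), (44.496212005615234, 45.71520233154297), 89.67648315429688)
143 [-6.34175674 -0.2285289   0.92553013]
```

arm_command:
  deltas:
    - [[0, 0, 0.1], [0, 0, 0]]
    - [[0, 0, 0.1], [0, 0, 0]]
    - [[0, 0, 0], [0, 0, 0]]
    - [[0, 0, 0.1], [0, 0, 0]]
    - [[0, 0, 0.1], [0, 0, 0]]
    - [[0, 0, 0], [0, 0, 0]]

```text
time_s: 13.95
tcp_pos: [0.5596, -0.0937, 0.085]
ee_rot: [-0.0, 0.877, 0.48, -0.0]
contact_force: [-1.2, -1.0, -0.3]
gripper_width: 0.0427
finger_force: 67.3
```

Ten millimetres are engaged with no force. I'll push it the rest of the way home.

arm_command:
  deltas:
    - [[0, 0, 0.1], [0, 0, 0]]
    - [[0, 0, 0.1], [0, 0, 0]]
    - [[0, 0, 0.1], [0, 0, 0]]
    - [[0, 0, 0], [0, 0, 0]]
    - [[0, 0, 0.05], [0, 0, 0]]
    - [[0, 0, 0.03], [0, 0, 0]]
    - [[0, 0, 0], [0, 0, 0]]
    - [[0, 0, 0], [0, 0, 0]]

```text
time_s: 14.95
tcp_pos: [0.5599, -0.0937, 0.0759]
ee_rot: [0.0, 0.877, 0.48, 0.0]
contact_force: [-0.1, -0.5, -1.1]
gripper_width: 0.0424
finger_force: 67.3
```

arm_command:
  deltas:
    - [[0, 0, 0.04], [0, 0, 0]]
    - [[0, 0, 0.03], [0, 0, 0]]
    - [[0, 0, 0], [0, 0, 0]]
    - [[0, 0, 0], [0, 0, 0]]

```text
time_s: 15.45
tcp_pos: [0.56, -0.0938, 0.075]
ee_rot: [0.0, 0.877, 0.48, 0.0]
contact_force: [-2.9, 1.2, 7.8]
gripper_width: 0.0424
finger_force: 68.2
```

arm_command:
  deltas:
    - [[0, 0, 0.05], [0, 0, 0]]
    - [[0, 0, 0], [0, 0, 0]]
    - [[0, 0, 0], [0, 0, 0]]

```text
time_s: 15.82
tcp_pos: [0.5601, -0.0938, 0.075]
ee_rot: [0.0, 0.877, 0.48, 0.0]
contact_force: [-6.7, 0.3, 17.0]
gripper_width: 0.0425
finger_force: 69.4
```

arm_command:
  deltas:
    - [[0, 0, 0], [0, 0, 0]]
    - [[0, 0, 0], [0, 0, 0]]
    - [[0, 0, 0], [0, 0, 0]]
    - [[0, 0, -0.3], [0, 0, 0]]
    - [[0, 0, -0.8], [0, 0, 0]]
    - [[0, 0, -1], [0, 0, 0]]
    - [[0, 0, -1], [0, 0, 0]]
    - [[0, 0, -1], [0, 0, 0]]
    - [[0, 0, -1], [0, 0, 0]]
  jaw: 60

```text
time_s: 16.95
tcp_pos: [0.5599, -0.0938, 0.2016]
ee_rot: [0.0, 0.877, 0.48, 0.0]
contact_force: [0.5, -0.4, -0.2]
gripper_width: 0.0599
finger_force: 0.0
```

arm_command:
  deltas:
    - [[0.8, -0.56, -0.1], [0, 0, 0]]
    - [[0.8, -0.56, 0], [0, 0, 0]]
    - [[0.8, -0.56, 0], [0, 0, 0]]
    - [[0.8, -0.56, 0], [0, 0, 0]]
    - [[0.8, -0.56, 0], [0, 0, 0]]
    - [[0.8, -0.56, 0], [0, 0, 0]]
    - [[0.8, -0.56, 0], [0, 0, 0]]
    - [[0, 0, 0], [0, 0, 0]]
    - [[0, 0, 0], [0, 0, 0]]
  jaw: 85

```text
time_s: 18.08
tcp_pos: [0.5527, 0.0766, 0.203]
ee_rot: [0.0, 0.877, 0.48, -0.0]
contact_force: [0.3, 0.3, -0.5]
gripper_width: 0.085
finger_force: 0.0
```

```bash
cat >> h.py <<'E'
def rim(p,lo,hi,roi,zr):
    q,m=seg(p,lo,hi,roi,zr)
    if len(q)<10: return len(q)
    c,r=cv2.minEnclosingCircle((q[:,:2]*1000).astype(np.float32));return len(q),np.round(c,1).tolist(),round(r,1)
E
python3 - <<'E'
from h import *
s=get_image("scene")
q,m=seg(s,(3,180,100),(18,255,255),(.5,.62,-.15,-.04),(.07,.12));print("knob",len(q),np.median(q,0),np.percentile(q[:,2],[10,50,90]))
p=get_image("wrist")
for n,i in(("s",s),("w",p)): print(n,rim(i,(20,100,40),(35,255,255),(.45,.65,0,.2),(.098,.12)),find(i,"beaker")[:2])
print(find(s,"cup1"))
w=cloud(s);hsv=cv2.cvtColor(s["color"],cv2.COLOR_BGR2HSV)
m=cv2.inRange(hsv,(95,90,60),(115,255,255))
n,l,st,ce=cv2.connectedComponentsWithStats(((m>0)&(w[...,2]>.052)&(w[...,2]<.08)&(w[...,1]<-.2)).astype(np.uint8))
for i in range(1,n):
    if st[i,4]>20: q=w[l==i];print("cup",np.round(cv2.minEnclosingCircle((q[:,:2]*1000).astype(np.float32)),1) if 0 else cv2.minEnclosingCircle((q[:,:2]*1000).astype(np.float32)))
lid=w[(w[...,1]>.2)&(w[...,2]>.08)&(w[...,0]>.35)&(w[...,0]<.65)&(w[...,1]<.35)];print("lid y/z",np.percentile(lid,[1,50,99],axis=0))
to((.554,.079,.07))
E
```

```text
knob 174 [ 0.56357676 -0.09300645  0.0924323 ] [0.09006081 0.0924323  0.09546596]
s (84, [554.1, 80.4], 27.6) [(0.89, [0.543, 0.08, 0.081], [306, 202]), (0.31, [0.522, 0.131, 0.072], [322, 197])]
w (684, [551.1, 79.6], 26.7) [(0.82, [0.55, 0.077, 0.069], [257, 181])]
[(0.88, [0.497, -0.391, 0.057], [147, 196]), (0.69, [0.554, -0.392, 0.057], [144, 212]), (0.69, [0.439, -0.309, 0.06], [176, 179]), (0.6, [0.636, -0.308, 0.055], [170, 237]), (0.51, [0.786, -0.137, 0.137], [227, 274])]
cup ((430.0829772949219, -311.39019775390625), 27.752910614013672)
cup ((486.7843933105469, -401.21771240234375), 28.43026351928711)
cup ((545.3903198242188, -400.951416015625), 28.496219635009766)
cup ((628.2473754882812, -313.8265380859375), 27.545923233032227)
lid y/z [[0.40012866 0.21476648 0.08212665]
 [0.52859194 0.25142167 0.25445882]
 [0.6309316  0.2830696  0.32490851]]
t 18.32 tcp [0.5527 0.0763 0.2029] shift units [ 0.12 -0.02  5.31]
tool y ang -32.6 tool z [ 0. -0. -1.]
```

The knob is home (top at 92 mm). One cup was knocked from (587,-397) to (545,-401). Now I'll grasp the beaker.

arm_command:
  deltas:
    - [[0.08, -0.12, 0.4], [0, 0, 0]]
    - [[0, 0, 0.9], [0, 0, 0]]
    - [[0, 0, 1], [0, 0, 0]]
    - [[0, 0, 1], [0, 0, 0]]
    - [[0, 0, 1], [0, 0, 0]]
    - [[0, 0, 0.6], [0, 0, 0]]
    - [[0, 0, 0.4], [0, 0, 0]]
    - [[0, 0, 0], [0, 0, 0]]
    - [[0, 0, 0], [0, 0, 0]]

```text
time_s: 19.45
tcp_pos: [0.5519, 0.0804, 0.071]
ee_rot: [0.0, 0.877, 0.48, 0.001]
contact_force: [0.5, -0.1, 0.4]
gripper_width: 0.0852
finger_force: 0.0
```

arm_command:
  deltas:
    - [[0, 0, 0], [0, 0, 0]]
    - [[0, 0, 0], [0, 0, 0]]
    - [[0, 0, 0], [0, 0, 0]]
    - [[0, 0, 0], [0, 0, 0]]
    - [[0, 0, 0], [0, 0, 0]]
    - [[0, 0, -0.3], [0, 0, 0]]
    - [[0, 0, 0], [0, 0, 0]]
  jaw: 40

```text
time_s: 20.32
tcp_pos: [0.5516, 0.0803, 0.0784]
ee_rot: [0.0, 0.877, 0.48, 0.0]
contact_force: [0.2, 0.2, -0.9]
gripper_width: 0.0519
finger_force: 62.5
```

arm_command:
  deltas:
    - [[0, 0, -0.8], [0, 0, 0]]
    - [[0, 0, -1], [0, 0, 0]]
    - [[0, 0, -0.9], [0, 0, 0]]
    - [[-0.92, 0.517, 0], [0, 0, 0]]
    - [[-0.92, 0.517, 0], [0, 0, 0]]
    - [[-0.92, 0.517, 0], [0, 0, 0]]
    - [[-0.92, 0.517, 0], [0, 0, 0]]
    - [[-0.92, 0.517, 0], [0, 0, 0]]
    - [[-0.92, 0.517, 0], [0, 0, 0]]
    - [[-0.92, 0.517, 0], [0, 0, 0]]

```text
time_s: 21.58
tcp_pos: [0.5405, -0.1049, 0.1451]
ee_rot: [-0.0, 0.877, 0.48, -0.0]
contact_force: [1.4, 0.9, -0.4]
gripper_width: 0.0519
finger_force: 62.6
```

arm_command:
  deltas:
    - [[-0.92, 0.517, 0], [0, 0, 0]]
    - [[-0.92, 0.517, 0], [0, 0, 0]]
    - [[-0.92, 0.517, 0], [0, 0, 0]]
    - [[-0.92, 0.517, 0], [0, 0, 0]]
    - [[-0.92, 0.517, 0], [0, 0, 0]]
    - [[-0.92, 0.517, 0], [0, 0, 0]]
    - [[-0.92, 0.517, 0], [0, 0, 0]]
    - [[-0.92, 0.517, 0], [0, 0, 0]]
    - [[0, 0, 0], [0, 0, 0]]
    - [[0, 0, 0], [0, 0, 0]]

```text
time_s: 22.82
tcp_pos: [0.5286, -0.3143, 0.1449]
ee_rot: [-0.001, 0.877, 0.48, -0.0]
contact_force: [-0.2, -0.2, -0.6]
gripper_width: 0.0517
finger_force: 62.7
```

```bash
cat >> h.py <<'E'
def cups(p,zr=(.052,.08),roi=(.3,.8,-.6,.3)):
    w=cloud(p);hsv=cv2.cvtColor(p["color"],cv2.COLOR_BGR2HSV)
    m=(cv2.inRange(hsv,(95,80,50),(118,255,255))>0)&(w[...,2]>zr[0])&(w[...,2]<zr[1])&(w[...,1]>roi[2])&(w[...,1]<roi[3])&(w[...,0]>roi[0])&(w[...,0]<roi[1])
    n,l,st,ce=cv2.connectedComponentsWithStats(m.astype(np.uint8));out=[]
    for i in range(1,n):
        if st[i,4]>60:
            q=w[l==i];c,r=cv2.minEnclosingCircle((q[:,:2]*1000).astype(np.float32));out.append((np.round(c,1).tolist(),round(r,1),round(float(np.median(q[:,2])),3),int(st[i,4])))
    return out
E
python3 - <<'E'
from h import *
s=get_image("scene");p=get_image("wrist")
print(cups(s));print(cups(p))
q,m=seg(p,(20,100,40),(35,255,255),(.4,.65,-.45,-.2),(.08,.25))
tf=(q-manip.get_obs()["tcp_pos"])@rot().as_matrix()*1000
print("beaker in tool",np.percentile(tf,[2,50,98],axis=0) if len(q) else 0)
o=manip.get_obs();print(o["gripper_width"],o["finger_force"])
to((.53,-.315,.0315))
E
```

```text
[([430.0, -305.7], 26.2, 0.059, 93), ([485.5, -400.5], 27.0, 0.059, 131), ([548.0, -401.2], 27.3, 0.059, 207), ([629.7, -315.2], 27.8, 0.059, 254)]
[([625.5, -315.0], 26.7, 0.058, 3178), ([428.0, -311.6], 27.0, 0.058, 1754), ([559.4, -398.5], 21.8, 0.058, 330)]
beaker in tool [[-25.28177999 -23.85422824 -33.94523478]
 [-12.13230262  -0.2237503  -15.27594308]
 [ 24.89514173  23.69151895  17.23536509]]
0.05137396983013676 62.65634449366189
t 22.93 tcp [ 0.5288 -0.314   0.1452] shift units [-0.01  0.07  4.55]
tool y ang -32.5 tool z [-0.     0.001 -1.   ]
```

arm_command:
  deltas:
    - [[0, 0.05, 0.8], [0, 0, 0]]
    - [[0, 0, 0.9], [0, 0, 0]]
    - [[0, 0, 0.9], [0, 0, 0]]
    - [[0, 0, 0.8], [0, 0, 0]]
    - [[0, 0, 0.6], [0, 0, 0]]
    - [[0, 0, 0.3], [0, 0, 0]]
    - [[0, 0, 0.15], [0, 0, 0]]
    - [[0, 0, 0.06], [0, 0, 0]]
    - [[0, 0, 0], [0, 0, 0]]
    - [[0, 0, 0], [0, 0, 0]]

```text
time_s: 24.18
tcp_pos: [0.5302, -0.3157, 0.033]
ee_rot: [0.0, 0.877, 0.48, 0.0]
contact_force: [0.5, 0.0, -0.2]
gripper_width: 0.0513
finger_force: 62.7
```

arm_command:
  deltas:
    - [[0, 0, 0.06], [0, 0, 0]]
    - [[0, 0, 0.03], [0, 0, 0]]
    - [[0, 0, 0], [0, 0, 0]]

```text
time_s: 24.55
tcp_pos: [0.5301, -0.3157, 0.0312]
ee_rot: [0.0, 0.877, 0.48, 0.0]
contact_force: [-2.8, 0.9, 5.9]
gripper_width: 0.0516
finger_force: 63.2
```

arm_command:
  deltas:
    - [[0, 0, 0], [0, 0, 0]]
    - [[0, 0, 0], [0, 0, 0]]
    - [[0, 0, 0], [0, 0, 0]]
    - [[0, 0, -0.4], [0, 0, 0]]
    - [[0, 0, -1], [0, 0, 0]]
    - [[0, 0, -1], [0, 0, 0]]
    - [[0, 0, -1], [0, 0, 0]]
    - [[0, 0, -1], [0, 0, 0]]
    - [[0, 0, -0.5], [0, 0, 0]]
  jaw: 72

```text
time_s: 25.68
tcp_pos: [0.5307, -0.316, 0.1549]
ee_rot: [0.001, 0.877, 0.48, 0.001]
contact_force: [-0.2, 0.5, -1.2]
gripper_width: 0.072
finger_force: 0.0
```

arm_command:
  deltas:
    - [[0.52, 0.8, 0], [0, 0, 0]]
    - [[0.52, 0.8, 0], [0, 0, 0]]
    - [[0.52, 0.8, 0], [0, 0, 0]]
    - [[0.52, 0.8, 0], [0, 0, 0]]
    - [[0, 0, 0], [0, 0, 0]]
    - [[0, 0, 0], [0, 0, 0]]
  jaw: 85

```text
time_s: 26.42
tcp_pos: [0.6245, -0.3146, 0.1524]
ee_rot: [-0.0, 0.877, 0.48, -0.0]
contact_force: [-0.3, 0.4, -0.2]
gripper_width: 0.0845
finger_force: 0.0
```

Run:
```python
from h import *
s=get_image("scene");p=get_image("wrist")
print(cups(s));print(cups(p))
for i in (s,p):
    print(rim(i,(20,100,40),(35,255,255),(.45,.65,-.4,-.2),(.058,.08)))
to((.6255,-.315,.028))
```

```text
[([428.9, -310.8], 25.8, 0.059, 104), ([628.2, -314.7], 27.5, 0.059, 241)]
[([626.3, -314.7], 26.4, 0.058, 2419), ([429.4, -309.1], 27.2, 0.058, 1149), ([545.1, -400.2], 26.9, 0.058, 1682), ([484.7, -399.8], 27.0, 0.058, 1331)]
(70, [530.4, -316.3], 28.4)
(595, [530.2, -317.2], 27.6)
t 26.52 tcp [ 0.6243 -0.3148  0.1527] shift units [0.02 0.05 4.99]
tool y ang -32.6 tool z [-0.001  0.    -1.   ]
```

The beaker stands on the tray at (530,-316). Now the first cup.

arm_command:
  deltas:
    - [[0.04, 0.07, 0.5], [0, 0, 0]]
    - [[0, 0, 1], [0, 0, 0]]
    - [[0, 0, 1], [0, 0, 0]]
    - [[0, 0, 1], [0, 0, 0]]
    - [[0, 0, 0.8], [0, 0, 0]]
    - [[0, 0, 0.5], [0, 0, 0]]
    - [[0, 0, 0.2], [0, 0, 0]]
    - [[0, 0, 0], [0, 0, 0]]
    - [[0, 0, 0], [0, 0, 0]]

```text
time_s: 27.65
tcp_pos: [0.628, -0.3152, 0.0288]
ee_rot: [0.001, 0.877, 0.48, 0.0]
contact_force: [0.1, 0.2, -0.8]
gripper_width: 0.0854
finger_force: 0.0
```

arm_command:
  deltas:
    - [[0, 0, 0], [0, 0, 0]]
    - [[0, 0, 0], [0, 0, 0]]
    - [[0, 0, 0], [0, 0, 0]]
    - [[0, 0, 0], [0, 0, 0]]
    - [[0, 0, 0], [0, 0, 0]]
    - [[0, 0, -0.4], [0, 0, 0]]
    - [[0, 0, -0.8], [0, 0, 0]]
    - [[0, 0, -1], [0, 0, 0]]
    - [[0, 0, -1], [0, 0, 0]]
    - [[0, 0, -1], [0, 0, 0]]
    - [[0, 0, -0.4], [0, 0, 0]]
  jaw: 45

```text
time_s: 29.02
tcp_pos: [0.6284, -0.3154, 0.1457]
ee_rot: [0.001, 0.877, 0.48, 0.001]
contact_force: [0.9, -0.6, -3.0]
gripper_width: 0.0538
finger_force: 63.8
```

arm_command:
  deltas:
    - [[0.858, -0.861, 0], [0, 0, 0]]
    - [[0.858, -0.861, 0], [0, 0, 0]]
    - [[0.858, -0.861, 0], [0, 0, 0]]
    - [[0.858, -0.861, 0], [0, 0, 0]]
    - [[0.858, -0.861, 0], [0, 0, 0]]
    - [[0.858, -0.861, 0], [0, 0, 0]]
    - [[0.858, -0.861, 0], [0, 0, 0]]
    - [[0.858, -0.861, 0], [0, 0, 0]]
    - [[0.858, -0.861, 0], [0, 0, 0]]
    - [[0.858, -0.861, 0], [0, 0, 0]]
    - [[0.858, -0.861, 0], [0, 0, 0]]
    - [[0.858, -0.861, 0], [0, 0, 0]]

```text
time_s: 30.52
tcp_pos: [0.5477, 0.042, 0.1428]
ee_rot: [-0.0, 0.877, 0.48, -0.0]
contact_force: [0.2, 0.7, -3.0]
gripper_width: 0.0543
finger_force: 64.0
```

Run:
```python
from h import *
p=get_image("wrist");cv2.imwrite("pics/w5.png",p["color"]);o=manip.get_obs()
print(cups(p,(.1,.25)),o["gripper_width"],o["finger_force"],find(p,"well_floor"))
to((.5466,.0412,.0685))
```

```text
[([547.0, 56.2], 20.9, 0.172, 1137), ([541.4, 33.6], 26.3, 0.172, 2572)] 0.05416708255147427 64.0281043946743 [(0.95, [0.51, 0.135, 0.054], [161, 128])]
t 30.62 tcp [0.5472 0.0435 0.1427] shift units [-0.09  0.03  2.97]
tool y ang -32.4 tool z [-0.001  0.001 -1.   ]
```

View pics/w5.png

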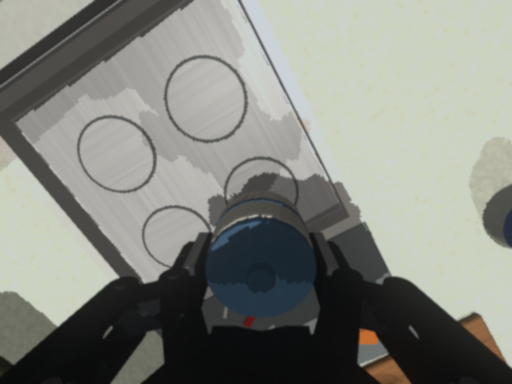

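The picture shows the held cup at (260,265), upright, and the well's circles at (205,98), (117,153), (262,195) and (175,238). I'll lower it.

arm_command:
  deltas:
    - [[-0.09, 0.03, 0.4], [0, 0, 0]]
    - [[0, 0, 0.8], [0, 0, 0]]
    - [[0, 0, 0.8], [0, 0, 0]]
    - [[0, 0, 0.5], [0, 0, 0]]
    - [[0, 0, 0.3], [0, 0, 0]]
    - [[0, 0, 0.12], [0, 0, 0]]
    - [[0, 0, 0.05], [0, 0, 0]]
    - [[0, 0, 0], [0, 0, 0]]
    - [[0, 0, 0], [0, 0, 0]]

```text
time_s: 31.75
tcp_pos: [0.548, 0.0389, 0.069]
ee_rot: [0.0, 0.877, 0.48, 0.0]
contact_force: [-1.0, -0.1, -1.7]
gripper_width: 0.0542
finger_force: 64.2
```

Run:
```python
from h import *
p=cv2.imread("pics/w5.png")
q=get_image("wrist");K=q["K"]
# camera pose of pics/w5: tool-fixed camera, same orientation, TCP shifted
o=manip.get_obs();T=q["T"].copy();T[:3,3]+=np.array([.5472,.0435,.1427])-o["tcp_pos"]
for u,v in((205,98),(117,153),(262,197),(175,238)):
    d=T[:3,:3]@np.linalg.inv(K)@[u,v,1];s=(.05-T[2,3])/d[2];print((u,v),np.round(T[:3,3]+s*d,4))
print(o["tcp_pos"],o["contact_force"])
```

```text
(205, 98) [0.5529 0.1366 0.05  ]
(117, 153) [0.4618 0.1411 0.05  ]
(262, 197) [0.5463 0.0391 0.05  ]
(175, 238) [0.4536 0.049  0.05  ]
[0.54795632 0.03887089 0.06890741] [ 0.40683272  0.1587259  -3.15189435]
```

arm_command:
  deltas:
    - [[0, 0, 0.03], [0, 0, 0]]
    - [[0, 0, 0], [0, 0, 0]]
    - [[0, 0, 0], [0, 0, 0]]

```text
time_s: 32.17
tcp_pos: [0.548, 0.0389, 0.0687]
ee_rot: [0.0, 0.877, 0.48, 0.0]
contact_force: [-2.8, 0.2, 5.8]
gripper_width: 0.0541
finger_force: 65.1
```

arm_command:
  deltas:
    - [[0, 0, 0], [0, 0, 0]]
    - [[0, 0, 0], [0, 0, 0]]
    - [[0, 0, 0], [0, 0, 0]]
    - [[0, 0, -0.3], [0, 0, 0]]
    - [[0, 0, -0.9], [0, 0, 0]]
    - [[0, 0, -1], [0, 0, 0]]
    - [[0, 0, -1], [0, 0, 0]]
    - [[-0.3, 0.07, -0.9], [0, 0, 0]]
    - [[-0.95, 0.234, -0.2], [0, 0, 0]]
    - [[-0.95, 0.234, 0], [0, 0, 0]]
    - [[-0.95, 0.234, 0], [0, 0, 0]]
    - [[-0.95, 0.234, 0], [0, 0, 0]]
  jaw: 72

```text
time_s: 33.67
tcp_pos: [0.5136, -0.0618, 0.1759]
ee_rot: [0.0, 0.877, 0.48, 0.0]
contact_force: [-0.1, -0.0, -0.2]
gripper_width: 0.0722
finger_force: 0.0
```

arm_command:
  deltas:
    - [[-0.95, 0.234, 0], [0, 0, 0]]
    - [[-0.95, 0.234, 0], [0, 0, 0]]
    - [[-0.95, 0.234, 0], [0, 0, 0]]
    - [[-0.95, 0.234, 0], [0, 0, 0]]
    - [[-0.95, 0.234, 0], [0, 0, 0]]
    - [[-0.95, 0.234, 0], [0, 0, 0]]
    - [[-0.95, 0.234, 0], [0, 0, 0]]
    - [[-0.95, 0.234, 0], [0, 0, 0]]
    - [[-0.95, 0.234, 0], [0, 0, 0]]
    - [[-0.95, 0.234, 0], [0, 0, 0]]
    - [[-0.76, 0.16, 0], [0, 0, 0]]
    - [[0, 0, 0], [0, 0, 0]]
  jaw: 85

```text
time_s: 35.17
tcp_pos: [0.4279, -0.3119, 0.1755]
ee_rot: [0.0, 0.877, 0.48, 0.0]
contact_force: [-0.2, 1.0, 0.4]
gripper_width: 0.0851
finger_force: 0.0
```

Run:
```python
from h import *
s=get_image("scene");p=get_image("wrist")
print(cups(s));print(cups(s,(.09,.11)));print(cups(p))
to((.4290,-.311,.028))
```

```text
[([430.2, -310.5], 28.0, 0.059, 181), ([484.7, -400.4], 27.5, 0.059, 189), ([546.7, -400.8], 27.4, 0.059, 230)]
[([549.5, 38.1], 27.4, 0.098, 238)]
[([427.9, -311.0], 26.4, 0.058, 2058), ([544.7, -400.6], 26.8, 0.058, 2007), ([483.8, -399.6], 26.5, 0.058, 1624)]
t 35.27 tcp [ 0.4283 -0.3107  0.1754] shift units [0.   0.03 5.9 ]
tool y ang -32.6 tool z [ 0.  0. -1.]
```

arm_command:
  deltas:
    - [[0, 0, 0.7], [0, 0, 0]]
    - [[0, 0, 1], [0, 0, 0]]
    - [[0, 0, 1], [0, 0, 0]]
    - [[0, 0, 1], [0, 0, 0]]
    - [[0, 0, 1], [0, 0, 0]]
    - [[0, 0, 0.7], [0, 0, 0]]
    - [[0, 0, 0.38], [0, 0, 0]]
    - [[0, 0, 0.1], [0, 0, 0]]
    - [[0, 0, 0], [0, 0, 0]]
    - [[0, 0, 0], [0, 0, 0]]

```text
time_s: 36.52
tcp_pos: [0.4288, -0.3112, 0.029]
ee_rot: [0.001, 0.877, 0.48, 0.0]
contact_force: [-0.2, 0.0, -0.2]
gripper_width: 0.0852
finger_force: 0.0
```

arm_command:
  deltas:
    - [[0, 0, 0], [0, 0, 0]]
    - [[0, 0, 0], [0, 0, 0]]
    - [[0, 0, 0], [0, 0, 0]]
    - [[0, 0, 0], [0, 0, 0]]
    - [[0, 0, 0], [0, 0, 0]]
    - [[0, 0, -0.4], [0, 0, 0]]
    - [[0, 0, -0.8], [0, 0, 0]]
    - [[0, 0, -1], [0, 0, 0]]
    - [[0, 0, -1], [0, 0, 0]]
    - [[0, 0, -1], [0, 0, 0]]
    - [[0, 0, -1], [0, 0, 0]]
    - [[0, 0, -0.7], [0, 0, 0]]
  jaw: 45

```text
time_s: 38.02
tcp_pos: [0.4283, -0.311, 0.1773]
ee_rot: [0.0, 0.877, 0.48, 0.0]
contact_force: [-0.6, -0.2, -2.9]
gripper_width: 0.0545
finger_force: 63.7
```

arm_command:
  deltas:
    - [[0.9, -0.486, 0], [0, 0, 0]]
    - [[0.9, -0.486, 0], [0, 0, 0]]
    - [[0.9, -0.486, 0], [0, 0, 0]]
    - [[0.9, -0.486, 0], [0, 0, 0]]
    - [[0.9, -0.486, 0], [0, 0, 0]]
    - [[0.9, -0.486, 0], [0, 0, 0]]
    - [[0.9, -0.486, 0], [0, 0, 0]]
    - [[0.9, -0.486, 0], [0, 0, 0]]
    - [[0.9, -0.486, 0], [0, 0, 0]]
    - [[0.9, -0.486, 0], [0, 0, 0]]
    - [[0.9, -0.486, 0], [0, 0, 0]]
    - [[0.9, -0.486, 0], [0, 0, 0]]

```text
time_s: 39.52
tcp_pos: [0.4504, -0.0041, 0.1761]
ee_rot: [-0.0, 0.877, 0.48, -0.0]
contact_force: [0.3, 0.5, -2.3]
gripper_width: 0.0541
finger_force: 63.8
```

arm_command:
  deltas:
    - [[0.9, -0.486, 0], [0, 0, 0]]
    - [[0.9, -0.486, 0], [0, 0, 0]]
    - [[0, 0, 0], [0, 0, 0]]

```text
time_s: 39.9
tcp_pos: [0.4543, 0.0473, 0.176]
ee_rot: [-0.0, 0.876, 0.481, -0.0]
contact_force: [-0.8, 0.2, -1.8]
gripper_width: 0.0542
finger_force: 63.8
```

Run:
```python
from h import *
p=get_image("wrist");o=manip.get_obs()
print(cups(p,(.1,.25)),o["gripper_width"],o["finger_force"])
to((.454,.0465,.069))
```

```text
[([547.1, 38.5], 6.9, 0.105, 265), ([454.4, 46.7], 27.3, 0.205, 7813)] 0.05422547247011997 63.769298158586025
t 39.95 tcp [0.4542 0.0465 0.176 ] shift units [-0.   -0.01  4.28]
tool y ang -32.5 tool z [-0. -0. -1.]
```

arm_command:
  deltas:
    - [[0, 0, 0.6], [0, 0, 0]]
    - [[0, 0, 1], [0, 0, 0]]
    - [[0, 0, 1], [0, 0, 0]]
    - [[0, 0, 0.8], [0, 0, 0]]
    - [[0, 0, 0.5], [0, 0, 0]]
    - [[0, 0, 0.25], [0, 0, 0]]
    - [[0, 0, 0.1], [0, 0, 0]]
    - [[0, 0, 0.05], [0, 0, 0]]
    - [[0, 0, 0], [0, 0, 0]]
    - [[0, 0, 0], [0, 0, 0]]

```text
time_s: 41.2
tcp_pos: [0.455, 0.0461, 0.0691]
ee_rot: [0.0, 0.877, 0.48, 0.0]
contact_force: [-3.5, -1.8, 5.7]
gripper_width: 0.0542
finger_force: 64.4
```

arm_command:
  deltas:
    - [[0, 0, 0], [0, 0, 0]]
    - [[0, 0, 0], [0, 0, 0]]
    - [[0, 0, 0], [0, 0, 0]]
    - [[0, 0, -0.3], [0, 0, 0]]
    - [[0, 0, -0.9], [0, 0, 0]]
    - [[0, 0, -1], [0, 0, 0]]
    - [[0, 0, -1], [0, 0, 0]]
    - [[0, 0, -1], [0, 0, 0]]
    - [[0, 0, -0.6], [0, 0, -0.5]]
    - [[0, 0, 0], [0, 0, -1]]
    - [[0, 0, 0], [0, 0, -1]]
    - [[0, 0, 0], [0, 0, -1]]
  jaw: 72

```text
time_s: 42.7
tcp_pos: [0.4546, 0.0461, 0.1889]
ee_rot: [0.0, 0.793, 0.609, 0.0]
contact_force: [-0.4, 0.6, 0.4]
gripper_width: 0.0724
finger_force: 0.0
```

arm_command:
  deltas:
    - [[0, 0, 0], [0, 0, -1]]
    - [[0, 0, 0], [0, 0, -1]]
    - [[0, 0, 0], [0, 0, -1]]
    - [[0, 0, 0], [0, 0, -1]]
    - [[0, 0, 0], [0, 0, -1]]
    - [[0, 0, 0], [0, 0, -1]]
    - [[0, 0, 0], [0, 0, -1]]
    - [[0, 0, 0], [0, 0, -1]]
    - [[0, 0, 0], [0, 0, -1]]
    - [[0, 0, 0], [0, 0, -1]]
    - [[0, 0, 0], [0, 0, -1]]
    - [[0, 0, 0], [0, 0, -1]]
  jaw: 85

```text
time_s: 44.2
tcp_pos: [0.4546, 0.0462, 0.1888]
ee_rot: [0.0, 0.382, 0.924, 0.0]
contact_force: [-0.4, -0.3, 0.4]
gripper_width: 0.0851
finger_force: 0.0
```

arm_command:
  deltas:
    - [[0, 0, 0], [0, 0, -1]]
    - [[0, 0, 0], [0, 0, -1]]
    - [[0, 0, 0], [0, 0, -1]]
    - [[0, 0, 0], [0, 0, -1]]
    - [[0, 0, 0], [0, 0, -1]]
    - [[0, 0, 0], [0, 0, -1]]
    - [[0, 0, 0], [0, 0, -1]]
    - [[0, 0, 0], [0, 0, -1]]
    - [[0, 0, 0], [0, 0, -1]]
    - [[0, 0, 0], [0, 0, 0]]

```text
time_s: 45.45
tcp_pos: [0.4546, 0.0462, 0.1887]
ee_rot: [0.0, 0.001, 1.0, 0.0]
contact_force: [0.3, -0.5, 0.2]
gripper_width: 0.0852
finger_force: 0.0
```

Run:
```python
from h import *
s=get_image("scene")
print(cups(s));print(cups(s,(.09,.11)))
to((.544,-.400,.19)); print(manip.get_obs()["qpos"])
```

```text
[([484.6, -400.9], 28.3, 0.059, 209), ([546.5, -400.3], 27.7, 0.059, 228)]
[([549.7, 37.3], 27.9, 0.099, 243)]
t 45.5 tcp [0.4546 0.0462 0.1886] shift units [ -3.63 -17.84  -0.05]
tool y ang 89.8 tool z [ 0.  0. -1.]
[ 1.01165490e-01  6.88678261e-02 -4.46839464e-01  1.05471282e+00
  1.41992306e-05  1.04107206e-01]
```

arm_command:
  deltas:
    - [[-0.2, -0.99, 0], [0, 0, 0]]
    - [[-0.2, -0.99, 0], [0, 0, 0]]
    - [[-0.2, -0.99, 0], [0, 0, 0]]
    - [[-0.2, -0.99, 0], [0, 0, 0]]
    - [[-0.2, -0.99, 0], [0, 0, 0]]
    - [[-0.2, -0.99, 0], [0, 0, 0]]
    - [[-0.2, -0.99, 0], [0, 0, 0]]
    - [[-0.2, -0.99, 0], [0, 0, 0]]
    - [[-0.2, -0.99, 0], [0, 0, 0]]
    - [[-0.2, -0.99, 0], [0, 0, 0]]
    - [[-0.2, -0.99, 0], [0, 0, 0]]
    - [[-0.2, -0.99, 0], [0, 0, 0]]

```text
time_s: 47.0
tcp_pos: [0.5143, -0.2519, 0.1884]
ee_rot: [0.0, 0.001, 1.0, 0.0]
contact_force: [1.0, 0.2, -0.5]
gripper_width: 0.0851
finger_force: 0.0
```

arm_command:
  deltas:
    - [[-0.2, -0.99, 0], [0, 0, 0]]
    - [[-0.2, -0.99, 0], [0, 0, 0]]
    - [[-0.2, -0.99, 0], [0, 0, 0]]
    - [[-0.2, -0.99, 0], [0, 0, 0]]
    - [[-0.2, -0.99, 0], [0, 0, 0]]
    - [[-0.2, -0.99, 0], [0, 0, 0]]
    - [[0, 0, 0.6], [0, 0, 0]]
    - [[0, 0, 0.8], [0, 0, 0]]
    - [[0, 0, 0], [0, 0, 0]]
    - [[0, 0, 0], [0, 0, 0]]

```text
time_s: 48.25
tcp_pos: [0.5439, -0.3989, 0.1535]
ee_rot: [-0.0, 0.0, 1.0, 0.0]
contact_force: [0.3, 0.1, -0.8]
gripper_width: 0.0849
finger_force: 0.0
```

Run:
```python
from h import *
s=get_image("scene");p=get_image("wrist")
print(cups(s,(.09,.11)),cups(p))
to((.5447,-.4006,.0285))
```

```text
[([455.8, 45.0], 27.5, 0.099, 217), ([548.5, 38.6], 28.3, 0.099, 240)] [([483.8, -400.4], 26.5, 0.058, 2976), ([543.9, -401.7], 26.4, 0.058, 1619)]
t 48.35 tcp [ 0.5444 -0.3994  0.1542] shift units [-0.01 -0.04  5.03]
tool y ang 89.9 tool z [ 0.001 -0.001 -1.   ]
```

arm_command:
  deltas:
    - [[0, -0.07, 0.5], [0, 0, 0]]
    - [[0, 0, 1], [0, 0, 0]]
    - [[0, 0, 1], [0, 0, 0]]
    - [[0, 0, 0.9], [0, 0, 0]]
    - [[0, 0, 0.8], [0, 0, 0]]
    - [[0, 0, 0.5], [0, 0, 0]]
    - [[0, 0, 0.25], [0, 0, 0]]
    - [[0, 0, 0.05], [0, 0, 0]]
    - [[0, 0, 0], [0, 0, 0]]
  jaw: 70

```text
time_s: 49.48
tcp_pos: [0.5443, -0.4015, 0.0289]
ee_rot: [0.0, 0.001, 1.0, -0.0]
contact_force: [-0.8, 0.2, 0.5]
gripper_width: 0.07
finger_force: 0.0
```

arm_command:
  deltas:
    - [[0, 0, 0], [0, 0, 0]]
    - [[0, 0, 0], [0, 0, 0]]
    - [[0, 0, 0], [0, 0, 0]]
    - [[0, 0, 0], [0, 0, 0]]
    - [[0, 0, -0.4], [0, 0, 0]]
    - [[0, 0, -0.8], [0, 0, 0]]
    - [[0, 0, -1], [0, 0, 0]]
    - [[0, 0, -1], [0, 0, 0]]
    - [[0, 0, -1], [0, 0, 0]]
    - [[0, 0, -0.8], [0, 0, 0]]
  jaw: 45

```text
time_s: 50.72
tcp_pos: [0.5437, -0.4011, 0.1544]
ee_rot: [-0.0, 0.001, 1.0, 0.0]
contact_force: [-1.0, -0.2, -2.8]
gripper_width: 0.0542
finger_force: 63.6
```

Run:
```python
from h import *
s=get_image("scene")
print(cups(s));print(rim(s,(20,100,40),(35,255,255),(.45,.65,-.4,-.2),(.058,.08)))
to((.5515,.135,.15))
```

```text
[([485.1, -392.9], 25.1, 0.059, 86)]
(85, [530.4, -314.8], 28.3)
t 50.77 tcp [ 0.5449 -0.402   0.1573] shift units [-0.23 21.48  0.25]
tool y ang 89.9 tool z [ 0.003 -0.002 -1.   ]
```

arm_command:
  deltas:
    - [[-0.01, 0.97, 0], [0, 0, 0]]
    - [[-0.01, 0.97, 0], [0, 0, 0]]
    - [[-0.01, 0.97, 0], [0, 0, 0]]
    - [[-0.01, 0.97, 0], [0, 0, 0]]
    - [[-0.01, 0.97, 0], [0, 0, 0]]
    - [[-0.01, 0.97, 0], [0, 0, 0]]
    - [[-0.01, 0.97, 0], [0, 0, 0]]
    - [[-0.01, 0.97, 0], [0, 0, 0]]
    - [[-0.01, 0.97, 0], [0, 0, 0]]
    - [[-0.01, 0.97, 0], [0, 0, 0]]
    - [[-0.01, 0.97, 0], [0, 0, 0]]
    - [[-0.01, 0.97, 0], [0, 0, 0]]

```text
time_s: 52.28
tcp_pos: [0.5472, -0.1086, 0.1534]
ee_rot: [0.0, 0.001, 1.0, -0.0]
contact_force: [1.1, -0.0, -4.0]
gripper_width: 0.054
finger_force: 63.8
```

arm_command:
  deltas:
    - [[-0.01, 0.97, 0], [0, 0, 0]]
    - [[-0.01, 0.97, 0], [0, 0, 0]]
    - [[-0.01, 0.97, 0], [0, 0, 0]]
    - [[-0.01, 0.97, 0], [0, 0, 0]]
    - [[-0.01, 0.97, 0], [0, 0, 0]]
    - [[-0.01, 0.97, 0], [0, 0, 0]]
    - [[-0.01, 0.97, 0], [0, 0, 0]]
    - [[-0.01, 0.97, 0], [0, 0, 0]]
    - [[-0.01, 0.97, 0], [0, 0, 0]]
    - [[-0.01, 0.97, 0], [0, 0, 0]]
    - [[0, 0, 0], [0, 0, 0]]

```text
time_s: 53.65
tcp_pos: [0.5497, 0.1343, 0.1534]
ee_rot: [0.0, -0.001, 1.0, 0.0]
contact_force: [-0.9, -0.3, -2.3]
gripper_width: 0.0543
finger_force: 63.9
```

Run:
```python
from h import *
p=get_image("wrist");o=manip.get_obs();print(cups(p,(.12,.25)),cups(p,(.08,.112)),o["gripper_width"],o["finger_force"],o["contact_force"])
w=cloud(p);l=w[(w[...,1]>.19)&(w[...,2]>.08)&(w[...,2]<.33)];print(len(l), np.nanmin(l[:,1]) if len(l) else'')
to((.5515,.135,.069))
```

```text
[([549.3, 133.4], 27.1, 0.182, 8150)] [([454.7, 45.4], 27.4, 0.098, 5242), ([546.4, 38.6], 26.9, 0.098, 3413)] 0.053852793832237025 63.85420750826597 [ 0.99088654 -0.4698444  -2.38172042]
32112 0.19000117877938696
t 53.7 tcp [0.5497 0.1333 0.1533] shift units [-0.07  0.07  3.37]
tool y ang 90.0 tool z [ 0. -0. -1.]
```

arm_command:
  deltas:
    - [[-0.03, 0.04, 0.4], [0, 0, 0]]
    - [[0, 0, 0.9], [0, 0, 0]]
    - [[0, 0, 0.9], [0, 0, 0]]
    - [[0, 0, 0.6], [0, 0, 0]]
    - [[0, 0, 0.35], [0, 0, 0]]
    - [[0, 0, 0.15], [0, 0, 0]]
    - [[0, 0, 0.07], [0, 0, 0]]
    - [[0, 0, 0], [0, 0, 0]]
    - [[0, 0, 0], [0, 0, 0]]

```text
time_s: 54.82
tcp_pos: [0.5513, 0.1334, 0.0695]
ee_rot: [0.001, 0.001, 1.0, 0.0]
contact_force: [-0.3, 0.6, -1.4]
gripper_width: 0.0542
finger_force: 64.2
```

arm_command:
  deltas:
    - [[0, 0, 0], [0, 0, 0]]
    - [[0, 0, 0], [0, 0, 0]]
    - [[0, 0, 0], [0, 0, 0]]
    - [[0, 0, -0.3], [0, 0, 0]]
    - [[0, 0, -0.9], [0, 0, 0]]
    - [[0, 0, -1], [0, 0, 0]]
    - [[0, 0, -1], [0, 0, 0]]
    - [[0, -0.3, -0.8], [0, 0, 0]]
    - [[0.13, -0.98, 0], [0, 0, 0]]
    - [[0.13, -0.98, 0], [0, 0, 0]]
    - [[0.13, -0.98, 0], [0, 0, 0]]
    - [[0.13, -0.98, 0], [0, 0, 0]]
  jaw: 70

```text
time_s: 56.32
tcp_pos: [0.5378, 0.027, 0.1697]
ee_rot: [0.0, 0.001, 1.0, 0.0]
contact_force: [-0.3, -0.6, 0.3]
gripper_width: 0.0701
finger_force: 0.0
```

arm_command:
  deltas:
    - [[0.13, -0.98, 0], [0, 0, 0]]
    - [[0.13, -0.98, 0], [0, 0, 0]]
    - [[0.13, -0.98, 0], [0, 0, 0]]
    - [[0.13, -0.98, 0], [0, 0, 0]]
    - [[0.13, -0.98, 0], [0, 0, 0]]
    - [[0.13, -0.98, 0], [0, 0, 0]]
    - [[0.13, -0.98, 0], [0, 0, 0]]
    - [[0.13, -0.98, 0], [0, 0, 0]]
    - [[0.13, -0.98, 0], [0, 0, 0]]
    - [[0.13, -0.98, 0], [0, 0, 0]]
    - [[0.13, -0.98, 0], [0, 0, 0]]
    - [[0.13, -0.98, 0], [0, 0, 0]]

```text
time_s: 57.82
tcp_pos: [0.4983, -0.267, 0.1697]
ee_rot: [0.0, 0.001, 1.0, -0.0]
contact_force: [0.7, -0.6, 0.1]
gripper_width: 0.0704
finger_force: 0.0
```

arm_command:
  deltas:
    - [[0.13, -0.98, 0], [0, 0, 0]]
    - [[0.13, -0.98, 0], [0, 0, 0]]
    - [[0.13, -0.98, 0], [0, 0, 0]]
    - [[0.13, -0.98, 0], [0, 0, 0]]
    - [[0.13, -0.98, 0], [0, 0, 0]]
    - [[0, -0.2, 0.4], [0, 0, 0]]
    - [[0, 0, 0], [0, 0, 0]]

```text
time_s: 58.7
tcp_pos: [0.4812, -0.3932, 0.1576]
ee_rot: [-0.001, 0.001, 1.0, 0.001]
contact_force: [-0.6, 1.2, 0.1]
gripper_width: 0.0699
finger_force: 0.0
```

Run:
```python
from h import *
s=get_image("scene");p=get_image("wrist")
print(cups(s,(.09,.11)),cups(p))
to((.4838,-.4004,.0285))
```

```text
[([456.6, 45.5], 27.4, 0.099, 217), ([550.1, 37.3], 27.1, 0.098, 238), ([553.6, 131.4], 28.2, 0.098, 236)] [([482.5, -400.1], 26.2, 0.058, 1538)]
t 58.8 tcp [ 0.4817 -0.3928  0.1585] shift units [-0.09 -0.31  5.2 ]
tool y ang 90.0 tool z [-0.001  0.001 -1.   ]
```

arm_command:
  deltas:
    - [[-0.06, -0.29, 0.5], [0, 0, 0]]
    - [[0, 0, 1], [0, 0, 0]]
    - [[0, 0, 1], [0, 0, 0]]
    - [[0, 0, 1], [0, 0, 0]]
    - [[0, 0, 0.8], [0, 0, 0]]
    - [[0, 0, 0.5], [0, 0, 0]]
    - [[0, 0, 0.3], [0, 0, 0]]
    - [[0, 0, 0.1], [0, 0, 0]]
    - [[0, 0, 0], [0, 0, 0]]
  jaw: 74

```text
time_s: 59.92
tcp_pos: [0.4838, -0.4012, 0.0295]
ee_rot: [0.0, 0.001, 1.0, -0.0]
contact_force: [0.1, -0.1, 0.5]
gripper_width: 0.0741
finger_force: 0.0
```

arm_command:
  deltas:
    - [[0, 0, 0], [0, 0, 0]]
    - [[0, 0, 0], [0, 0, 0]]
    - [[0, 0, 0], [0, 0, 0]]
    - [[0, 0, 0], [0, 0, 0]]
    - [[0, 0, -0.4], [0, 0, 0]]
    - [[0, 0, -0.8], [0, 0, 0]]
    - [[0, 0, -1], [0, 0, 0]]
    - [[0, 0, -1], [0, 0, 0]]
    - [[0, 0, -1], [0, 0, 0]]
    - [[0, 0, -1], [0, 0, 0]]
    - [[0, 0, -0.8], [0, 0, 0]]
  jaw: 45

```text
time_s: 61.3
tcp_pos: [0.4833, -0.4008, 0.1802]
ee_rot: [-0.0, 0.001, 1.0, -0.0]
contact_force: [-0.7, 0.4, -2.8]
gripper_width: 0.0538
finger_force: 63.6
```

arm_command:
  deltas:
    - [[0.04, 0.98, 0], [0, 0, 0]]
    - [[0.04, 0.98, 0], [0, 0, 0]]
    - [[0.04, 0.98, 0], [0, 0, 0]]
    - [[0.04, 0.98, 0], [0, 0, 0]]
    - [[0.04, 0.98, 0], [0, 0, 0]]
    - [[0.04, 0.98, 0], [0, 0, 0]]
    - [[0.04, 0.98, 0], [0, 0, 0]]
    - [[0.04, 0.98, 0], [0, 0, 0]]
    - [[0.04, 0.98, 0], [0, 0, 0]]
    - [[0.04, 0.98, 0], [0, 0, 0]]
    - [[0.04, 0.98, 0], [0, 0, 0]]
    - [[0.04, 0.98, 0], [0, 0, 0]]

```text
time_s: 62.8
tcp_pos: [0.4715, -0.1055, 0.1792]
ee_rot: [0.0, 0.001, 1.0, -0.0]
contact_force: [0.1, 0.1, -2.0]
gripper_width: 0.0542
finger_force: 63.8
```

arm_command:
  deltas:
    - [[0.04, 0.98, 0], [0, 0, 0]]
    - [[0.04, 0.98, 0], [0, 0, 0]]
    - [[0.04, 0.98, 0], [0, 0, 0]]
    - [[0.04, 0.98, 0], [0, 0, 0]]
    - [[0.04, 0.98, 0], [0, 0, 0]]
    - [[0.04, 0.98, 0], [0, 0, 0]]
    - [[0.04, 0.98, 0], [0, 0, 0]]
    - [[0.04, 0.98, 0], [0, 0, 0]]
    - [[0.04, 0.98, 0], [0, 0, 0]]
    - [[0.04, 0.98, 0], [0, 0, 0]]
    - [[0, 0, 0], [0, 0, 0]]

```text
time_s: 64.18
tcp_pos: [0.4616, 0.1396, 0.1791]
ee_rot: [0.0, -0.001, 1.0, 0.0]
contact_force: [-0.0, -0.6, -2.5]
gripper_width: 0.054
finger_force: 63.9
```

Run:
```python
from h import *
p=get_image("wrist");o=manip.get_obs();print(cups(p,(.12,.25)),cups(p,(.08,.112)),o["gripper_width"],o["finger_force"],o["contact_force"])
to((.4600,.1385,.069))
s=get_image("scene");w=cloud(s)
l=w[(w[...,0]>.43)&(w[...,0]<.57)&(w[...,1]>.2)&(w[...,1]<.36)&(w[...,2]>.1)]
for a in np.arange(.1,.36,.02):
    q=l[abs(l[:,2]-a)<.01]
    if len(q): print(round(a,2),len(q),np.round(np.percentile(q[:,1],[5,50,95]),3))
print(find(s,"lid_tab"))
```

```text
[([460.6, 139.0], 27.1, 0.207, 8177)] [([453.9, 46.2], 26.7, 0.098, 2791), ([533.2, 34.6], 22.7, 0.098, 775)] 0.05387499275123378 63.886597976088524 [ 0.2384264  -0.5467471  -2.19252411]
t 64.22 tcp [0.4616 0.1387 0.1791] shift units [ 0.06 -0.01  4.4 ]
tool y ang 90.0 tool z [-0. -0. -1.]
0.1 37 [0.26  0.263 0.267]
0.12 76 [0.262 0.265 0.268]
0.14 78 [0.263 0.267 0.27 ]
0.16 84 [0.265 0.268 0.271]
0.18 14 [0.265 0.268 0.271]
0.26 4 [0.201 0.202 0.204]
0.28 23 [0.2   0.202 0.205]
0.3 719 [0.234 0.259 0.281]
0.32 137 [0.243 0.247 0.253]
[(0.69, [0.519, 0.248, 0.199], [371, 170]), (0.5, [0.424, -0.116, 0.085], [238, 169]), (0.21, [0.558, -0.362, 0.011], [157, 221]), (0.2, [0.325, -0.307, 0.081], [178, 145]), (0.17, [0.52, 0.122, 0.071], [319, 197])]
```

arm_command:
  deltas:
    - [[0.04, 0, 0.6], [0, 0, 0]]
    - [[0, 0, 1], [0, 0, 0]]
    - [[0, 0, 1], [0, 0, 0]]
    - [[0, 0, 0.8], [0, 0, 0]]
    - [[0, 0, 0.5], [0, 0, 0]]
    - [[0, 0, 0.3], [0, 0, 0]]
    - [[0, 0, 0.15], [0, 0, 0]]
    - [[0, 0, 0.07], [0, 0, 0]]
    - [[0, 0, 0], [0, 0, 0]]
    - [[0, 0, 0], [0, 0, 0]]

```text
time_s: 65.58
tcp_pos: [0.4612, 0.138, 0.0702]
ee_rot: [0.0, 0.001, 1.0, -0.0]
contact_force: [-5.7, -2.7, 10.6]
gripper_width: 0.0539
finger_force: 65.6
```

arm_command:
  deltas:
    - [[0, 0, 0], [0, 0, 0]]
    - [[0, 0, 0], [0, 0, 0]]
    - [[0, 0, 0], [0, 0, 0]]
    - [[0, 0, -0.3], [0, 0, 0]]
    - [[0, 0, -0.9], [0, 0, 0]]
    - [[0, 0, -1], [0, 0, 0]]
    - [[0, 0, -1], [0, 0, 0]]
    - [[0, 0, -1], [0, 0, 0]]
    - [[0, 0, -1], [0, 0, 0]]
    - [[0, 0, -1], [0, 0, 0]]
    - [[0, 0, -1], [0, 0, 0]]
    - [[0, 0, -1], [0, 0, 0]]
  jaw: 70

```text
time_s: 67.08
tcp_pos: [0.461, 0.1381, 0.2749]
ee_rot: [0.0, 0.001, 1.0, 0.0]
contact_force: [-0.3, 0.4, 0.2]
gripper_width: 0.07
finger_force: 0.0
```

arm_command:
  deltas:
    - [[0, -0.5, -1], [0, 0, 0]]
    - [[-0.5, -0.5, -1], [0, 0, 0]]
    - [[-0.5, 0, -1], [0, 0, 0]]
    - [[-0.5, 0, -1], [0, 0, 0]]
    - [[-0.4, 0, -0.2], [0, 0, 0]]
    - [[0, 0, 0], [0, 0, 0]]
    - [[0, 0, 0], [0, 0, 0]]
  jaw: 0

```text
time_s: 67.95
tcp_pos: [0.5078, 0.113, 0.3774]
ee_rot: [-0.001, 0.001, 1.0, -0.0]
contact_force: [-0.4, -0.1, -0.3]
gripper_width: -0.0001
finger_force: 0.0
```

Run:
```python
from h import *
s=get_image("scene");p=get_image("wrist");cv2.imwrite("pics/w6.png",p["color"])
print(cups(s,(.09,.11)),cups(p,(.09,.11)))
to((.508,.33,.375)); print(manip.get_obs()["qpos"])
```

```text
[([456.1, 46.0], 27.9, 0.099, 202), ([462.7, 136.7], 28.6, 0.098, 213), ([549.1, 38.3], 26.7, 0.099, 221), ([554.4, 132.4], 27.4, 0.098, 242)] [([454.2, 46.5], 26.2, 0.098, 951), ([460.6, 137.0], 26.5, 0.098, 959), ([545.9, 38.4], 25.1, 0.098, 654), ([550.8, 132.6], 26.2, 0.098, 768), ([752.3, -132.1], 31.2, 0.1, 269)]
t 68.05 tcp [0.5078 0.113  0.3777] shift units [0.   8.68 0.1 ]
tool y ang 89.9 tool z [-0.002 -0.    -1.   ]
[2.18981529e-01 1.45837539e-01 6.94200754e-02 1.49604069e+00
 2.09893306e-05 2.20080236e-01]
```

View pics/w6.png

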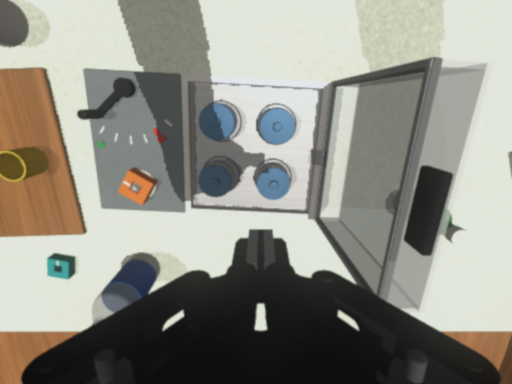

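All four cups are in the well at (217,120), (275,125), (215,178) and (272,180), the knob is home at (137,185), and the lid stands open. I'll go over the lid and push it shut from behind.

arm_command:
  deltas:
    - [[0, 0.97, 0], [0, 0, 0]]
    - [[0, 0.97, 0], [0, 0, 0]]
    - [[0, 0.97, 0], [0, 0, 0]]
    - [[0, 0.97, 0], [0, 0, 0]]
    - [[0, 0.97, 0], [0, 0, 0]]
    - [[0, 0.97, 0], [0, 0, 0]]
    - [[0, 0.97, 0], [0, 0, 0]]
    - [[0, 0.97, 0], [0, 0, 0]]
    - [[0, 0.97, 0], [0, 0, 0]]
    - [[0, 0, 0], [0, 0, 0]]
    - [[0, 0, 0], [0, 0, 0]]

```text
time_s: 69.42
tcp_pos: [0.5088, 0.3314, 0.3784]
ee_rot: [-0.0, 0.001, 1.0, -0.0]
contact_force: [0.3, 0.4, -0.5]
gripper_width: 0.0002
finger_force: 0.0
```

arm_command:
  deltas:
    - [[0, 0, 0.6], [0, 0, 0]]
    - [[0, 0, 1], [0, 0, 0]]
    - [[0, 0, 1], [0, 0, 0]]
    - [[0, 0, 1], [0, 0, 0]]
    - [[0, 0, 0.6], [0, 0, 0]]
    - [[0, -0.4, 0], [0, 0, 0]]
    - [[0, -0.4, 0], [0, 0, 0]]
    - [[0, -0.3, 0], [0, 0, 0]]
    - [[0, 0, 0], [0, 0, 0]]

```text
time_s: 70.55
tcp_pos: [0.5092, 0.3033, 0.2745]
ee_rot: [0.001, 0.001, 1.0, 0.0]
contact_force: [-0.1, 0.6, -0.1]
gripper_width: -0.0002
finger_force: 0.0
```

Run:
```python
from h import *
to((.508,.2915,.271)); print(manip.get_obs()["contact_force"])
s=get_image("scene");w=cloud(s)
l=w[(w[...,0]>.45)&(w[...,0]<.57)&(w[...,1]>.19)&(w[...,1]<.3)&(w[...,2]>.29)&(w[...,2]<.345)];print(np.percentile(l,[5,50,95],axis=0))
```

```text
t 70.55 tcp [0.5092 0.3033 0.2745] shift units [ 0.05 -0.47  0.14]
tool y ang 89.9 tool z [ 0.001  0.001 -1.   ]
[-0.13210563  0.56798913 -0.12806809]
[[0.46405909 0.23413503 0.29421795]
 [0.52082297 0.2538666  0.2995038 ]
 [0.5641991  0.29171764 0.33456733]]
```

arm_command:
  deltas:
    - [[0, -0.25, 0.07], [0, 0, 0]]
    - [[0, -0.22, 0.07], [0, 0, 0]]
    - [[0, -0.3, -0.06], [0, 0, 0]]
    - [[0, -0.34, -0.06], [0, 0, 0]]
    - [[0, -0.34, -0.06], [0, 0, 0]]
    - [[0, -0.34, -0.06], [0, 0, 0]]
    - [[0, -0.34, -0.06], [0, 0, 0]]
    - [[0, -0.34, -0.06], [0, 0, 0]]
    - [[0, 0, 0], [0, 0, 0]]

```text
time_s: 71.72
tcp_pos: [0.509, 0.2406, 0.279]
ee_rot: [0.0, 0.001, 1.0, -0.001]
contact_force: [0.3, 0.2, 0.0]
gripper_width: 0.0001
finger_force: 0.0
```

```bash
cat > lid.py <<'E'
from h import *
H=np.array([.213,.07])
s=get_image("scene");w=cloud(s);c=s["color"];o=manip.get_obs()
print("t",o["time_s"],"tcp",np.round(o["tcp_pos"],4),"F",np.round(o["contact_force"],1))
# free edge: highest points of lid away from the gripper
m=(abs(w[...,0]-.508)>.05)&(abs(w[...,0]-.508)<.1)&(w[...,1]>-.06)&(w[...,1]<.33)&(w[...,2]>.078)&(w[...,2]<.34)
q=w[m];r=np.hypot(q[:,1]-H[0],q[:,2]-H[1]);k=(r>.215)&(r<.25);q=q[k]
a=np.degrees(np.arctan2(q[:,2]-H[1],H[0]-q[:,1]));print("edge angles (edge corner L=230: phi..phi+12)",np.percentile(a,[2,25,50,75,98]),len(q))
E
python3 lid.py
```

```text
t 71.775 tcp [0.5091 0.241  0.279 ] F [0.2 1.2 0.5]
edge angles (edge corner L=230: phi..phi+12) [79.62648322 82.8182674  85.69128961 88.84622903 92.65848859] 555
```

The lid follows the fingers and is now at about 80°. I'll continue along the arc.

arm_command:
  deltas:
    - [[0, -0.37, 0.03], [0, 0, 0]]
    - [[0, -0.37, 0.03], [0, 0, 0]]
    - [[0, -0.37, 0.03], [0, 0, 0]]
    - [[0, -0.37, 0.03], [0, 0, 0]]
    - [[0, -0.37, 0.03], [0, 0, 0]]
    - [[0, -0.37, 0.03], [0, 0, 0]]
    - [[0, -0.35, 0.11], [0, 0, 0]]
    - [[0, -0.35, 0.11], [0, 0, 0]]
    - [[0, -0.35, 0.11], [0, 0, 0]]
    - [[0, -0.35, 0.11], [0, 0, 0]]
    - [[0, -0.35, 0.11], [0, 0, 0]]
    - [[0, -0.35, 0.11], [0, 0, 0]]

```text
time_s: 73.28
tcp_pos: [0.5086, 0.1335, 0.2577]
ee_rot: [-0.0, 0.001, 1.0, -0.0]
contact_force: [-0.3, 2.1, -0.1]
gripper_width: -0.0002
finger_force: 0.9
```

```bash
python3 lid.py
```

```text
t 73.325 tcp [0.5085 0.1324 0.2574] F [ 0.6 -0.   0.4]
edge angles (edge corner L=230: phi..phi+12) [50.94223015 54.34921291 57.89669795 61.75933255 64.21445462] 470
```

arm_command:
  deltas:
    - [[0, -0.31, 0.2], [0, 0, 0]]
    - [[0, -0.31, 0.2], [0, 0, 0]]
    - [[0, -0.31, 0.2], [0, 0, 0]]
    - [[0, -0.3, 0.2], [0, 0, 0]]
    - [[0, -0.3, 0.2], [0, 0, 0]]
    - [[0, -0.3, 0.2], [0, 0, 0]]
    - [[0, -0.24, 0.27], [0, 0, 0]]
    - [[0, -0.24, 0.27], [0, 0, 0]]
    - [[0, -0.24, 0.27], [0, 0, 0]]
    - [[0, -0.24, 0.27], [0, 0, 0]]
    - [[0, -0.24, 0.27], [0, 0, 0]]
    - [[0, -0.24, 0.27], [0, 0, 0]]

```text
time_s: 74.82
tcp_pos: [0.5085, 0.052, 0.187]
ee_rot: [-0.0, 0.001, 1.0, 0.0]
contact_force: [-1.2, 1.0, -0.1]
gripper_width: 0.0001
finger_force: 0.4
```

```bash
python3 lid.py
```

```text
t 74.875 tcp [0.508  0.0513 0.1861] F [-0.5 -0.3 -0.6]
edge angles (edge corner L=230: phi..phi+12) [21.48389914 26.56773813 32.40816335 33.2613784  34.3993361 ] 263
```

arm_command:
  deltas:
    - [[0, -0.14, 0.25], [0, 0, 0]]
    - [[0, -0.14, 0.25], [0, 0, 0]]
    - [[0, -0.14, 0.25], [0, 0, 0]]
    - [[0, -0.13, 0.25], [0, 0, 0]]
    - [[0, -0.13, 0.25], [0, 0, 0]]
    - [[0, -0.13, 0.25], [0, 0, 0]]
    - [[0, -0.07, 0.2], [0, 0, 0]]
    - [[0, -0.06, 0.2], [0, 0, 0]]
    - [[0, -0.06, 0.2], [0, 0, 0]]
    - [[0, -0.05, 0.15], [0, 0, 0]]
    - [[0, -0.04, 0.15], [0, 0, 0]]
    - [[0, 0, 0], [0, 0, 0]]

```text
time_s: 76.38
tcp_pos: [0.5082, 0.0251, 0.1272]
ee_rot: [-0.0, 0.001, 1.0, 0.0]
contact_force: [-0.7, 0.2, 0.1]
gripper_width: -0.0001
finger_force: 0.0
```

```bash
python3 lid.py
```

```text
t 76.425 tcp [0.5084 0.0251 0.1274] F [-0.4  0.2 -0. ]
edge angles (edge corner L=230: phi..phi+12) [ 4.20872521 14.13549229 14.69387277 15.1493291  15.88572362] 155
```

arm_command:
  deltas:
    - [[0, 0, 0.1], [0, 0, 0]]
    - [[0, 0, 0.1], [0, 0, 0]]
    - [[0, 0, 0.05], [0, 0, 0]]
    - [[0, 0, 0.05], [0, 0, 0]]
    - [[0, 0, 0], [0, 0, 0]]
    - [[0, 0, 0], [0, 0, 0]]

```text
time_s: 77.18
tcp_pos: [0.5084, 0.0251, 0.1201]
ee_rot: [-0.0, 0.001, 1.0, 0.0]
contact_force: [-1.1, -0.4, 1.0]
gripper_width: 0.0003
finger_force: 0.4
```

arm_command:
  deltas:
    - [[0, 0, 0.04], [0, 0, 0]]
    - [[0, 0, 0], [0, 0, 0]]
    - [[0, 0, 0], [0, 0, 0]]

```text
time_s: 77.55
tcp_pos: [0.5085, 0.0251, 0.12]
ee_rot: [0.0, 0.001, 1.0, 0.0]
contact_force: [-3.5, 1.6, 9.2]
gripper_width: 0.0003
finger_force: 4.7
```

arm_command:
  deltas:
    - [[0, 0, 0.04], [0, 0, 0]]
    - [[0, 0, 0], [0, 0, 0]]
    - [[0, 0, -0.2], [0, 0, 0]]
    - [[0, 0, -0.8], [0, 0, 0]]
    - [[0, 0, -1], [0, 0, 0]]
    - [[0, 0, -1], [0, 0, 0]]
    - [[0, 0, -1], [0, 0, 0]]
    - [[0.5, -0.6, -0.6], [0, 0, 0]]
    - [[0.7, -1, 0], [0, 0, 0]]
    - [[0.7, -1, 0], [0, 0, 0]]
    - [[0.7, -1, 0], [0, 0, 0]]
    - [[0.7, -1, 0], [0, 0, 0]]

```text
time_s: 79.05
tcp_pos: [0.424, -0.091, 0.2326]
ee_rot: [-0.001, 0.001, 1.0, -0.0]
contact_force: [0.4, -0.4, -0.4]
gripper_width: -0.0002
finger_force: 0.0
```

arm_command:
  deltas:
    - [[0.2, -0.4, 0], [0, 0, 0]]
    - [[0, 0, 0], [0, 0, 0]]
    - [[0, 0, 0], [0, 0, 0]]
  jaw: 45

```text
time_s: 79.42
tcp_pos: [0.4211, -0.0995, 0.233]
ee_rot: [0.0, 0.0, 1.0, 0.0]
contact_force: [0.1, -0.1, 0.3]
gripper_width: 0.0448
finger_force: 0.0
```

```bash
python3 lid.py
cat > lev.py <<'E'
from h import *
p=get_image("wrist");w=cloud(p);hsv=cv2.cvtColor(p["color"],cv2.COLOR_BGR2HSV);H,S,V=[hsv[...,i] for i in range(3)]
roi=(w[...,0]>.36)&(w[...,0]<.54)&(w[...,1]>-.19)&(w[...,1]<-.02)
def show(n,m):
    q=w[m&roi]
    if len(q)>5: print(n,len(q),np.round(np.median(q,0),4),cv2.minEnclosingCircle((q[:,:2]*1000).astype(np.float32)),cv2.minAreaRect((q[:,:2]*1000).astype(np.float32)))
show("post",(w[...,2]>.108)&(w[...,2]<.125)&(V<90))
show("posttop",(w[...,2]>.117)&(w[...,2]<.125)&(V<90))
show("arm+hub",(w[...,2]>.077)&(w[...,2]<.086)&(V<70))
show("hub",(w[...,2]>.0815)&(w[...,2]<.086)&(V<70))
show("red",((H<6)|(H>174))&(S>130)&(V>60))
for n in("lever_pivot","lever_grip","mark_point"): print(n,find(p,n)[:2])
to((.445,-.142,.1))
import sys
if len(sys.argv)>1: cv2.imwrite(sys.argv[1],p["color"])
E
python3 lev.py pics/w7.png
```

```text
t 79.475 tcp [ 0.4212 -0.0993  0.2329] F [-0.  -0.  -1.1]
edge angles (edge corner L=230: phi..phi+12) [11.28668692 12.4900581  12.93105308 13.4062629  14.30247238] 210
post 179 [ 0.4403 -0.1413  0.1192] ((441.89990234375, -141.8816375732422), 6.99727201461792) ((441.9251708984375, -141.65719604492188), (13.32022476196289, 13.047945976257324), 26.156787872314453)
posttop 136 [ 0.4414 -0.1416  0.1195] ((442.1162414550781, -141.7387237548828), 6.8144707679748535) ((442.12518310546875, -141.72360229492188), (12.192849159240723, 13.361449241638184), 88.50767517089844)
arm+hub 880 [ 0.4122 -0.1037  0.0824] ((451.0221252441406, -84.34066772460938), 64.8289566040039) ((449.24334716796875, -82.8277587890625), (109.25515747070312, 74.87042999267578), 46.55130386352539)
hub 722 [ 0.4098 -0.1004  0.0826] ((451.0221252441406, -84.34066772460938), 64.8289566040039) ((449.38714599609375, -82.9448013305664), (108.9768295288086, 74.91188049316406), 46.33434295654297)
red 123 [ 0.478  -0.0532  0.0723] ((475.461669921875, -53.46902084350586), 11.754890441894531) ((476.732177734375, -54.310874938964844), (22.50631332397461, 12.243565559387207), 43.416358947753906)
lever_pivot [(0.84, [0.415, -0.11, 0.086], [251, 172])]
lever_grip [(0.86, [0.415, -0.113, 0.08], [248, 171])]
mark_point [(0.66, [0.477, -0.054, 0.075], [298, 221])]
t 79.67 tcp [ 0.4211 -0.0993  0.2329] shift units [-0.96 -1.71  5.32]
tool y ang 90.0 tool z [-0.  0. -1.]
```

View pics/w7.png

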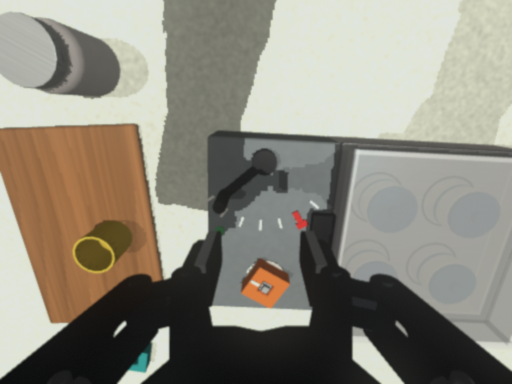

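The lid is closed over the cups, the tab at (320,225). The lever's hub is at (264,161), its post at (220,203), and the red marker at (299,219).

Run:
```python
from h import *
p=get_image("wrist");w=cloud(p);K,T=p["K"],p["T"]
g=p["color"].max(2)
def ray(u,v,z):
    d=T[:3,:3]@np.linalg.inv(K)@[u,v,1];return T[:3,3]+d*(z-T[2,3])/d[2]
m=np.zeros_like(g);m[145:180,248:281]=(g[145:180,248:281]<45)
cs=cv2.HoughCircles(cv2.resize(p["color"][140:185,235:285],None,fx=6,fy=6,interpolation=cv2.INTER_CUBIC)[...,1],cv2.HOUGH_GRADIENT,1.5,500,param1=80,param2=15,minRadius=60,maxRadius=110)
print(cs)
if cs is not None:
    u,v=cs[0,0,0]/6+235,cs[0,0,1]/6+140;print(u,v,ray(u,v,.083))
hm=(w[...,2]>.0785)&(w[...,2]<.088)&(g<60)&(np.hypot(w[...,0]-.405,w[...,1]+.098)<.018)
print("hub cloud",hm.sum(),cv2.minEnclosingCircle((w[hm][:,:2]*1000).astype(np.float32)))
s=get_image("scene");ws=cloud(s)
for y in(0,.05,.1,.15,.2):
    q=ws[(abs(ws[...,1]-y)<.008)&(abs(ws[...,0]-.508)<.08)&(ws[...,2]>.08)];print("lid y",y,np.round(np.median(q[:,2]),4))
t=ws[(abs(ws[...,0]-.497)<.03)&(ws[...,1]>-.042)&(ws[...,1]<-.02)];print("tab z",np.median(t[:,2]))
```

```text
[[[177.75 128.25  78.  ]]]
264.625 161.375 [ 0.40232104 -0.09541436  0.083     ]
hub cloud 359 ((404.51348876953125, -100.042236328125), 16.904455184936523)
lid y 0 0.1206
lid y 0.05 0.1208
lid y 0.1 0.1203
lid y 0.15 0.1201
lid y 0.2 0.1202
tab z 0.08966743323690629
```

arm_command:
  deltas:
    - [[-0.42, -0.85, 0], [0, 0, 0]]
    - [[-0.42, -0.85, 0.2], [0, 0, 0]]
    - [[0, 0, 0.9], [0, 0, 0]]
    - [[0, 0, 1], [0, 0, 0]]
    - [[0, 0, 1], [0, 0, 0]]
    - [[0, 0, 1], [0, 0, 0]]
    - [[0, 0, 0.8], [0, 0, 0]]
    - [[0, 0, 0.5], [0, 0, 0]]
    - [[0, 0, 0], [0, 0, 0]]
    - [[0, 0, 0], [0, 0, 0]]

```text
time_s: 81.03
tcp_pos: [0.4423, -0.1425, 0.0987]
ee_rot: [0.0, 0.001, 1.0, -0.0]
contact_force: [0.6, -0.5, -0.4]
gripper_width: 0.0449
finger_force: 0.0
```

arm_command:
  deltas:
    - [[0, 0, 0], [0, 0, 0]]
    - [[0, 0, 0], [0, 0, 0]]
    - [[0, 0, 0], [0, 0, 0]]
    - [[0, 0, 0], [0, 0, 0]]
    - [[0, 0, 0], [0, 0, 0]]
  jaw: 6

```text
time_s: 81.65
tcp_pos: [0.4421, -0.1422, 0.0988]
ee_rot: [0.0, 0.001, 1.0, 0.0]
contact_force: [-1.8, 1.4, 5.7]
gripper_width: 0.0118
finger_force: 58.5
```

The post is gripped. I'll swing it along the arc, turning the tool with it.

arm_command:
  deltas:
    - [[-0.151, 0.143, 0], [0, 0, -0.99]]
    - [[-0.151, 0.143, 0], [0, 0, -0.99]]
    - [[-0.151, 0.143, 0], [0, 0, -0.99]]
    - [[-0.151, 0.143, 0], [0, 0, -0.99]]
    - [[0, 0, 0], [0, 0, 0]]

```text
time_s: 82.28
tcp_pos: [0.4559, -0.1264, 0.0988]
ee_rot: [0.001, -0.171, 0.985, -0.0]
contact_force: [0.1, 0.1, 5.7]
gripper_width: 0.0118
finger_force: 58.6
```

arm_command:
  deltas:
    - [[-0.151, 0.143, 0], [0, 0, -0.99]]
    - [[-0.151, 0.143, 0], [0, 0, -0.99]]
    - [[-0.151, 0.143, 0], [0, 0, -0.99]]
    - [[-0.151, 0.143, 0], [0, 0, -0.99]]
    - [[-0.151, 0.143, 0], [0, 0, -0.99]]
    - [[-0.151, 0.143, 0], [0, 0, -0.99]]
    - [[-0.151, 0.143, 0], [0, 0, -0.99]]
    - [[-0.151, 0.143, 0], [0, 0, -0.99]]
    - [[0, 0, 0], [0, 0, 0]]

```text
time_s: 83.4
tcp_pos: [0.4637, -0.0863, 0.099]
ee_rot: [0.002, -0.494, 0.869, -0.001]
contact_force: [6.4, -0.2, 1.8]
gripper_width: 0.0118
finger_force: 58.6
```

Run:
```python
from h import *
o=manip.get_obs();d=np.array(o["tcp_pos"][:2])*1000-[403,-96.5];print(np.hypot(*d),np.degrees(np.arctan2(d[1],d[0])),o["contact_force"],o["moment"])
```

```text
61.590492236602046 9.56178032409757 [ 6.44317134 -0.18344502  1.75192997] [ 0.03606602 -1.17076718  0.12161817]
```

arm_command:
  deltas:
    - [[-0.151, 0.143, 0], [0, 0, -0.99]]
    - [[-0.151, 0.143, 0], [0, 0, -0.99]]
    - [[-0.151, 0.143, 0], [0, 0, -0.99]]
    - [[-0.151, 0.143, 0], [0, 0, -0.99]]
    - [[0, 0, 0], [0, 0, 0]]
    - [[0, 0, 0], [0, 0, 0]]

```text
time_s: 84.15
tcp_pos: [0.457, -0.0664, 0.099]
ee_rot: [0.002, -0.636, 0.772, -0.001]
contact_force: [6.9, 1.2, 2.0]
gripper_width: 0.012
finger_force: 58.5
```

Run:
```python
from h import *
o=manip.get_obs();t=np.array(o["tcp_pos"][:2])*1000
for pv in([403,-96.5],[404.4,-97.7]):
    d=t-pv;m=np.array([477.2,-53.8])-pv;print(t,np.hypot(*d),np.degrees(np.arctan2(d[1],d[0])),"mark",np.degrees(np.arctan2(m[1],m[0])))
print(o["contact_force"])
s=get_image("scene");cv2.imwrite("pics/s2.png",cv2.resize(s["color"][140:240,210:310],None,fx=6,fy=6,interpolation=cv2.INTER_CUBIC))
```

```text
[456.96196691 -66.41996949] 61.77946348110646 29.136616037930605 mark 29.919208688557514
[456.96196691 -66.41996949] 61.165355176784686 30.757202096737252 mark 31.090900478032875
[6.86937745 1.1801058  1.97350805]
```

View pics/s2.png

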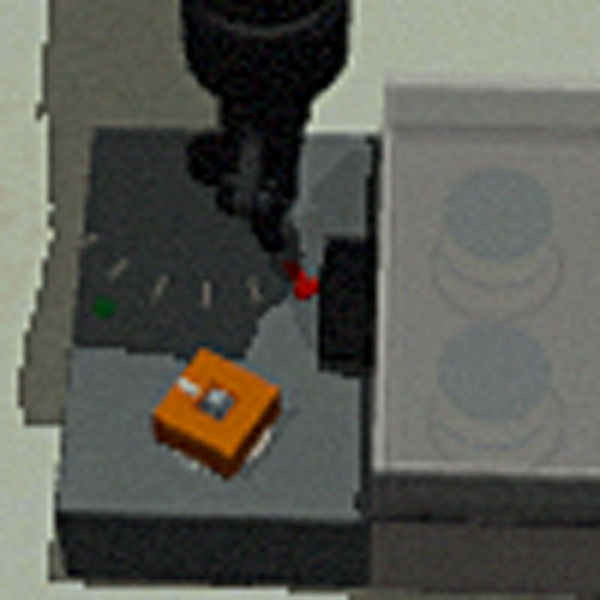

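The lever points at the red marker, crop (302,285). I'll let go, rise and check.

arm_command:
  deltas:
    - [[0, 0, 0], [0, 0, 0]]
    - [[0, 0, 0], [0, 0, 0]]
    - [[0, 0, 0], [0, 0, 0]]
    - [[0, 0, -0.4], [0, 0, 0]]
    - [[0, 0, -1], [0, 0, 0]]
    - [[0, 0, -1], [0, 0, 0]]
    - [[0, 0, -1], [0, 0, 0]]
    - [[0, 0, -1], [0, 0, 0]]
    - [[0, 0, -1], [0, 0, 0]]
    - [[-0.5, 0, 0], [0, 0, 0]]
    - [[0, 0, 0], [0, 0, 0]]
  jaw: 45

```text
time_s: 85.58
tcp_pos: [0.4566, -0.0536, 0.2327]
ee_rot: [-0.0, -0.637, 0.771, 0.0]
contact_force: [0.3, -0.5, -1.5]
gripper_width: 0.0447
finger_force: 0.0
```

```bash
python3 lev.py
python3 - <<'E'
from h import *
p=get_image("wrist");cv2.imwrite("pics/w8.png",cv2.resize(p["color"],(800,600),interpolation=cv2.INTER_CUBIC))
E
```

```text
post 179 [ 0.456  -0.0684  0.1193] ((456.1834716796875, -67.24182891845703), 7.005495071411133) ((456.33441162109375, -67.33079528808594), (13.568623542785645, 12.806168556213379), 78.21629333496094)
posttop 153 [ 0.4562 -0.0678  0.1194] ((456.3401794433594, -67.14723205566406), 6.830804824829102) ((456.3464050292969, -67.1072006225586), (13.190681457519531, 12.629980087280273), 79.4625244140625)
arm+hub 1007 [ 0.413  -0.0891  0.0824] ((459.30938720703125, -73.48939514160156), 73.54273986816406) ((454.7336730957031, -65.22306060791016), (146.4811553955078, 33.77042770385742), 28.51142692565918)
hub 807 [ 0.4097 -0.0908  0.0827] ((459.30938720703125, -73.48939514160156), 73.54273986816406) ((454.7303466796875, -65.21115112304688), (146.48435974121094, 33.756309509277344), 28.496505737304688)
red 137 [ 0.4784 -0.0532  0.0725] ((472.99359130859375, -55.749168395996094), 16.109621047973633) ((472.9404296875, -55.23657989501953), (30.517574310302734, 12.399367332458496), 28.868173599243164)
lever_pivot []
lever_grip [(0.73, [0.476, -0.051, 0.073], [243, 181]), (0.61, [0.417, -0.087, 0.08], [289, 141])]
mark_point [(0.66, [0.477, -0.052, 0.072], [243, 180])]
t 85.78 tcp [ 0.4561 -0.0543  0.2321] shift units [ 3.53 -0.23  5.29]
tool y ang 169.1 tool z [-0.002  0.    -1.   ]
```

View pics/w8.png

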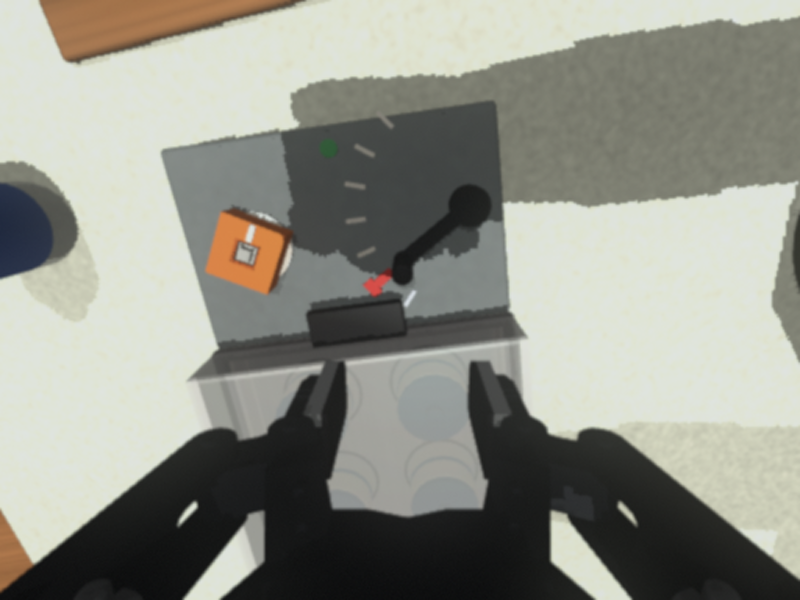

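The lever, from the hub at (470,205) to its arm end at (402,265), lines up with the red marker at (376,284) to within about 1°. The lid is shut over the cups and the knob is seated. I'll run a last numeric check and hand in.

Run:
```python
from h import *
s=get_image("scene");w=cloud(s)
print("beaker",rim(s,(20,100,40),(35,255,255),(.45,.65,-.4,-.2),(.058,.08)))
q,m=seg(s,(3,180,100),(18,255,255),(.5,.62,-.15,-.04),(.07,.12));print("knob top",np.median(q[:,2]))
q=w[(abs(w[...,1]-.01)<.01)&(abs(w[...,0]-.56)<.03)&(w[...,2]>.08)];print("lid",np.median(q[:,2]))
for n in("water_bottle","soap_bottle","canister"): print(n,find(s,n)[:1])
o=manip.get_obs();print(o["time_s"],o["contact_force"])
if abs(np.median(q[:,2])-.1203)<.003: print(manip.hand_in())
```

```text
beaker (95, [530.5, -315.8], 27.8)
knob top 0.09251338850893664
lid 0.1205332418628009
water_bottle [(0.64, [0.785, -0.138, 0.141], [226, 273])]
soap_bottle [(0.61, [0.629, 0.397, 0.095], [423, 224])]
canister [(0.79, [0.324, -0.308, 0.08], [178, 146])]
86.025 [0.16193358 0.27119446 0.00748822]
the job is handed in; nothing more can be done
None
```

I handed the job in at 86 s: the knob is home, the beaker is upright on the tray, all four cups are in the well, the lid is closed, and the lever is on the red marker to within about 1°. The judge's verdict was not shown.

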